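# Make the centrifuge safe and move the spun tube to the warmer

## Robot

A 6-joint arm with a two-finger parallel gripper is mounted at the origin on the work surface. World frame = base frame: x ahead of the robot, y to its left, z up, the work surface at z = 0. Lengths are in m, angles in degrees, forces in N, time in s.
With the tool pointing down it reaches from about 0.375 to 0.9 m from the base axis. Payload 3.1 kg.
Tool frame: the origin (TCP) lies at the very end of the fingers, on their centre line; the grasp point (between the pads) lies robot.tcp_to_grasp behind it (robot.tcp_to_grasp is the distance from the TCP to the grasp point, in m); z points along the fingers, y is the direction in which the jaws open and shut (so a half turn about z gives the same grasp; the last joint's range is limited). The gripper opens to 85 mm and grips with 20 to 120 N. Pads are 22 mm wide; open, the fingers measure 114 mm over their backs; the gripper's body (76 mm by 85 mm) begins 54 mm behind the grasp point. The pads swing forward as they close: fully open they stand 13 mm farther back than shut.
Start: joints at [60.877, 30.224, 82.088, -0, 67.689, -10.227], TCP at [0.202, 0.591, 0.201] pointing down, gripper open.
Joint ranges: [-176.69, 176.69], [-43.24, 126.21], [12.49, 139.97], [-82, 262], [0, 151.66], [-163.58, 163.58]. Speed limits (degrees/s): [159.86, 159.86, 180, 180, 180, 180].

## Interface

Orientations are given as a 3x3 rotation matrix whose columns are the frame's x, y, z axes.
In Python, from station import sensors, optics, order, robot gives the robot as it stands.
- The arm moves only by the shell command python3 -m crank 'ROWS' [FORCE]. ROWS is JSON, one flat list of numbers, 7 for each row, row after row: the shift along the tool's x, y, z in cm, then the turn, a rotation vector about the tool's x, y, z in rad, then the finger opening in cm, from 0 to 8.54. A call has exactly 8 rows; each row is the pose to reach, as a shift and turn from the pose commanded when the call began, along the tool's axes at that moment; what a row does not reach only later rows make up. A row lasts 1/10 s, in which the tool goes at most 50 mm and 8.59 degrees, less where a joint would pass 70% of its speed; a pose out of reach is approached as far as the arm can. A call with a gripper value outside its range is refused whole. The fingers move at their own pace and stop on an object; FORCE is the grip in N (left out, the last holds). Time passes only in rows, so rows that repeat a pose let the fingers close, or fill a call up. It gives the time, the measured TCP pose, the force and the opening at its end, in the units of the state.
- sensors.get_obs(): the state, without advancing time (a new reading comes with each control period).
- optics.capture(name): name is "side" or "top"; returns a dict with "color" (480x640x3 uint8, red, green, blue), "K" (3x3 intrinsics, pixels), "k1" (the pictures are not rectified: a ray, as slopes to the right and down, at radius r is drawn at 1 + k1 r^2 times it, then the intrinsics apply), "T" (4x4, takes a point from camera to world coordinates). Camera axes: x right, y down, z forward; pixel columns grow to the right and rows downward; lengths in m; the calibration is good to about 2 mm. A picture is of the moment at which its call begins. There is no depth.
- order.close_job(): hands the job in, once; it reports no verdict.
The state is a dict: "time": time; "joints": joint angles; "qd": joint speeds; "joint_torque": joint torques, N m; "tcp_pos": TCP position; "orientation": TCP orientation; "ft_force": force on the tool from outside, world axes, zero at the start; "ft_torque": the same for the moment, N m; "finger_gap": finger opening in m.
Only numpy, scipy, OpenCV 4.12 (cv2) and the standard library are available. Lean on these libraries where they do the work, as an engineer would, in place of code of your own. Each camera call takes 0.05 s, during which the arm holds its last target. There are 200 camera calls.

## Task

The spin has timed out but the centrifuge's speed is still set, and it would start again when the lid is shut: turn the speed knob fully anticlockwise to its off stop, and only then swing the lid wide open. Draw the spun sample tube (tall ribbed screw cap) out along its leaning sleeve without tipping it much further than it leans there, let it slide down the coned mouth of the tube warmer's large well until it stands home, not dropping it from above, and shut the lid fully again. Leave the flat-capped balance tube in its sleeve and the things lying about where they are.

Things in the scene. Friction and masses are not known exactly. Their poses are not given: they have to be found in the camera images.
- centrifuge: white personal centrifuge fixed to the bench, 260 mm deep (x), 176 wide (y). Origin on the bench under the rotor axis; its x axis points to the rear, -x is the front (towards the robot), z up. The flat deck is 100 mm high, x -92 to +92, with a round bowl opening of diameter 138. In front of the deck a grey control panel slopes down at 25 degrees from horizontal, from 83 mm high at x = -92 to 48 mm high at x = -168.
- knob_face (a point): centre of the outer face of the speed knob, on its axis. z axis = knob axis, pointing out of the sloping panel (25 degrees from vertical, towards the front); x axis points up the slope. Does not turn with the knob. The panel's surface lies 23.5 mm below it along z. The knob is a round black ribbed knob of diameter 30, 22 mm tall, with a white pointer line.
- speed_knob (a joint): angle of the speed knob in rad: 0 = off, at the firm anticlockwise stop (as seen from the front, looking at the knob's face), growing clockwise to 4.71. Starts between 0.9 and 2.3. Light friction, about 0.03 N m; stays where it is left.
- lid (a joint): opening angle of the lid in rad: 0 = shut on the deck, growing as its front rises, stop at 1.75. Friction hinge: it stays where it is left; about 2 N at the grip moves it.
- lid_grip (a point): middle of the lid's grip bar, moving with the lid: a grey round bar, diameter 10, along the centrifuge's y, 58 mm clear between its two arms, 31 mm in front of the dome's edge. With the lid shut its centre is 112 mm above the bench, 108 mm in front of the rotor axis and 192 mm in front of and 12 mm above the hinge line. The lid is a smoked clear round dome, diameter 154, 32 mm high, over the bowl.
- lid_hinge (a point): middle of the lid's hinge line, at the rear edge of the deck 100 mm above the bench; the line runs along the y axis of this frame and x points to the rear; fixed.
- rotor: aluminium angle rotor in the bowl with four tube sleeves at 90 degree steps, leaning 30 degrees with their tops towards the axis. Origin on its axis, 32 mm above the bench; its x axis points to the sample tube's sleeve, towards the rear (within 0.3 rad of the centrifuge's x). Turns on its axis against light friction (0.04 N m).
- sample_tube: translucent 5 ml tube with a tall ribbed white screw cap, 66 mm long, body diameter 16.6 with rounded bottom, cap diameter 20 and 13 mm tall, 11 to 17 g. Origin at the centre of its bottom, z along the tube to the cap (cap from 53 to 66 mm). It starts in the rear sleeve, leaning 30 degrees towards the rotor axis; the sleeve (inner diameter 18, outer 23) takes in its lower 41 mm, 25 mm stand out.
- balance_tube: the same tube with a flat plain cap (diameter 21, 4 mm tall, 57 mm long overall) in the opposite, front sleeve; stays there. Origin at the centre of its bottom, z along the tube.
- balance_seat (a point): inner floor of the front sleeve, where the bottom of the balance tube stands; moves with the rotor
- warmer: white dry tube warmer fixed to the bench, 132 mm (x) by 108 mm (y), with an aluminium block on top whose face is 78 mm above the bench; it stands left or right of the centrifuge. Origin on the bench under its middle; z up. Six small bores of diameter 11 are for other tubes; the large well in the middle of the block is for the sample tube.
- well_mouth (a point): centre of the large well's mouth, level with the block's top face. A cone, 37 mm across at the mouth, narrows over 17 mm of depth to a bore of 18 mm; the floor is 46 mm below the mouth. The tube stands 20 mm out of it when home. z up.
- well_floor (a point): centre of the floor of the large well, 46 mm below the mouth; z up
- tube_rack: bystander: loose grey rack with three capped tubes, 90 x 110 mm, 74 mm tall, on the other side of the centrifuge from the warmer. Origin under its middle.
- dish: bystander: loose clear lidded culture dish, diameter 65, 15 mm tall. Origin under its middle.
- tip_box: bystander: loose grey pipette tip box with clear lid, 85 x 120 mm, 68 mm tall. Origin under its middle.
There are look-alikes about, which are no part of the job. Leave any blue or red look-alike of the warmer alone.

How it is judged:
By the outcome, as a careful person would: the job done as asked, in the order asked, and still so for the second after the job is handed in, with the robot touching nothing.
It also fails if it takes over 72 s, if anything falls off the work surface, if the arm or the gripper's body presses on something with over 40 N, if the wrist force passes 120 N, or if a joint passes its speed limit or range.

## Working session

There is one attempt and no reset: what is moved stays moved. The work goes in short steps, Python scripts to look and compute and a shell command to move; the robot and the scene stay as the last step left them, time stands still between calls to the robot, and variables do not carry over. Pictures are saved under pics/ and viewed, about 8 in all and at most 12, crops included, and the job is handed in when it is done.

```bash
ls; mkdir -p pics
cat > h.py <<'E'
import numpy as np, cv2
from station import sensors, optics, order, robot
def cap(n,f=None):
    c=optics.capture(n)
    if f: cv2.imwrite(f,cv2.cvtColor(c["color"],cv2.COLOR_RGB2BGR))
    return c
def dist(c): return np.array([c["k1"],0,0,0,0],float)
def proj(c,P):
    T=np.linalg.inv(c["T"]); r,_=cv2.Rodrigues(T[:3,:3])
    return cv2.projectPoints(np.atleast_2d(np.array(P,float)),r,T[:3,3],c["K"],dist(c))[0][:,0]
def ray(c,uv):
    p=cv2.undistortPoints(np.array([[uv]],float),c["K"],dist(c))[0,0]
    return c["T"][:3,3],c["T"][:3,:3]@np.array([p[0],p[1],1])
def onz(c,uv,z):
    o,d=ray(c,uv); return o+d*(z-o[2])/d[2]
E
python3 - <<'E'
from h import *
a=cap("side","pics/s0.png");b=cap("top","pics/t0.png")
for c in(a,b):print(c["K"].round(1).tolist(),c["k1"],c["T"].round(3).tolist())
s=sensors.get_obs();print(s, robot.tcp_to_grasp, [x for x in dir(robot) if x[0]!='_'])
E
```

```text
pics
[[450.7, 0.0, 321.1], [0.0, 450.7, 237.2], [0.0, 0.0, 1.0]] -0.09183101062230445 [[0.683, -0.469, 0.56, -0.158], [-0.73, -0.446, 0.517, -0.672], [0.007, -0.762, -0.648, 0.873], [0.0, 0.0, 0.0, 1.0]]
[[486.8, 0.0, 322.1], [0.0, 486.8, 233.9], [0.0, 0.0, 1.0]] -0.0584258061836234 [[-0.023, -0.997, 0.068, 0.44], [-1.0, 0.024, 0.018, -0.072], [-0.02, -0.067, -0.998, 1.326], [0.0, 0.0, 0.0, 1.0]]
{'time': 0.1, 'joints': array([ 6.08755414e+01,  3.02753900e+01,  8.21524481e+01, -1.06541292e-04,
        6.76890758e+01, -1.02278615e+01]), 'qd': array([-0.01425468, -0.12074068, -0.04586243, -0.03345204, -0.01383742,
        0.00938146]), 'joint_torque': array([-3.11893073e-04, -4.43306029e+01, -1.78587466e+01, -2.76875053e-04,
        3.93192720e-03,  1.26945648e-05]), 'tcp_pos': array([0.20202814, 0.5906701 , 0.19989387]), 'orientation': array([[-9.46104645e-01,  3.23859563e-01, -9.91640504e-04],
       [ 3.23860880e-01,  9.46103033e-01, -1.78337251e-03],
       [ 3.60631848e-04, -2.00841058e-03, -9.99997918e-01]]), 'ft_force': array([0.38724547, 0.038843  , 0.44571815]), 'ft_torque': array([0.02972811, 0.0211198 , 0.00872598]), 'finger_gap': 0.0851179486146086} 0.0187 ['Unreachable', 'tcp_to_grasp']
```

View pics/s0.png

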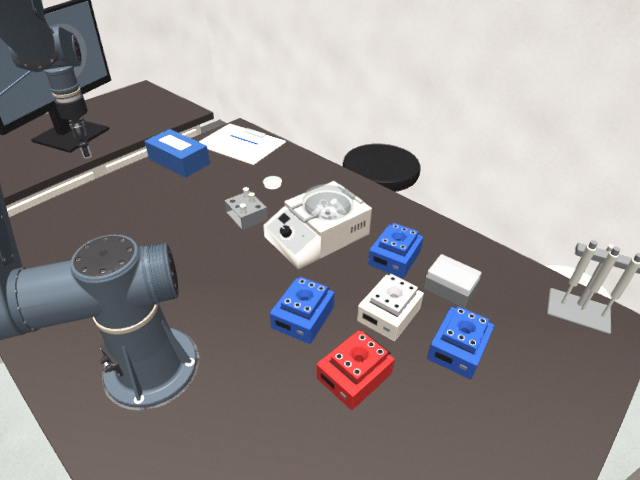

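View pics/t0.png

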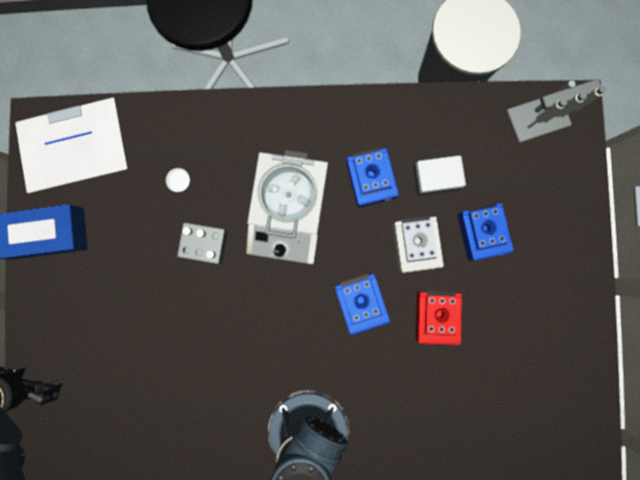

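White warmer at top (419,241) / side (390,300) is the target. The blue ones at top (372,177), (487,232), (362,303) and the red one at (441,317) are look-alikes. The centrifuge is at top (288,208). One close crop to check and measure.

Run:
```python
import cv2,numpy as np
t=cv2.imread("pics/t0.png");s=cv2.imread("pics/s0.png")
a=cv2.resize(t[145:270,240:340],None,fx=4,fy=4,interpolation=3)
b=cv2.resize(s[175:300,260:360+10],None,fx=4,fy=4,interpolation=3)[:500,:400]
cv2.imwrite("pics/c1.png",np.hstack([a,b]))
```

```text
(no output)
```

View pics/c1.png

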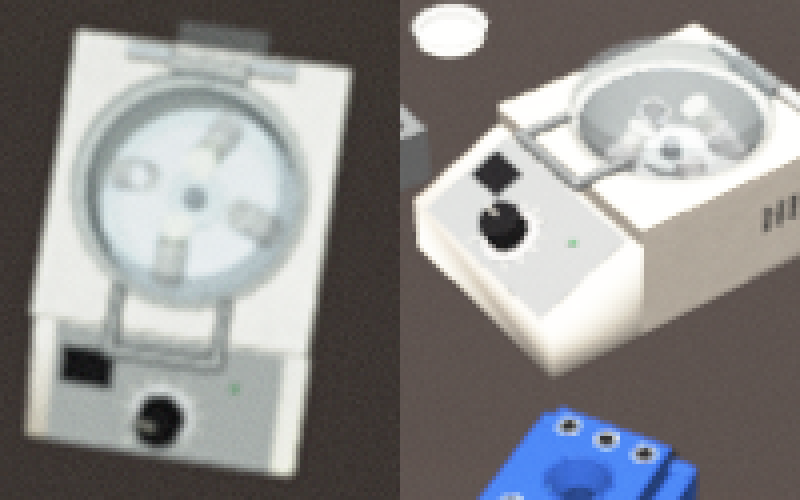

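```bash
cat > fit.py <<'E'
from h import *
from scipy.optimize import least_squares
a=optics.capture("side");b=optics.capture("top")
M=dict(rl=(.092,.088,.1),rr=(.092,-.088,.1),fl=(-.092,.088,.1),fr=(-.092,-.088,.1),pl=(-.168,.088,.048),pr=(-.168,-.088,.048),g=(-.108,0,.112))
top=dict(rl=(259,152.5),rr=(328,162),fl=(247.5,223),fr=(316.2,233.7),pl=(246.8,254.2),pr=(313.8,264.2),g=(281,235))
side=dict(rl=(333.7,181.2),rr=(371,206.5),fl=(284.2,201.2),fr=(321.2,234.5),pl=(263.8,225))
def W(p,P):
    c,s=np.cos(p[2]),np.sin(p[2]);P=np.atleast_2d(P);return np.c_[p[0]+c*P[:,0]-s*P[:,1],p[1]+s*P[:,0]+c*P[:,1],P[:,2]]
def res(p,full=False):
    r=[]
    for c,d in((b,top),(a,side)):
        r.append(proj(c,W(p,[M[k] for k in d]))-np.array(list(d.values())))
    return r if full else np.vstack(r).ravel()
if __name__=="__main__":
    s=least_squares(res,[.7,0,-.1],loss="soft_l1");print(s.x);[print(x.round(1).tolist()) for x in res(s.x,True)]
    p=s.x
    # knob triangulate
    def kr(q): return np.r_[proj(b,q)[0]-(280,250),proj(a,q)[0]-(285.5,229.2)]
    q=least_squares(kr,[.6,0,.09]);print("knob",q.x,kr(q.x))
    c,s_=np.cos(p[2]),np.sin(p[2]);d=q.x[:2]-p[:2];print("knob local",c*d[0]+s_*d[1],-s_*d[0]+c*d[1],q.x[2])
    # warmer
    print("well",onz(b,(419.5,240.5),.078),onz(a,(395,292),.078))
    o=onz(b,(234+0,0),.1)
    # tube caps
    for n,uv in(("sample cap",(240+212/4,145+135/4)),("axis",(240+195/4,145+200/4)),("bal",(240+170/4,145+245/4))): print(n,onz(b,uv,.09))
    print(sensors.get_obs()["time"])
E
python3 fit.py
```

```text
[ 0.63029622  0.03426005 -0.16980339]
[[0.8, 0.3], [-0.3, 0.3], [1.1, 0.5], [0.9, -0.2], [0.7, -0.6], [-0.3, -0.7], [0.3, -0.6]]
[[-0.6, -1.0], [-0.0, 0.7], [-0.4, -0.4], [-1.2, -3.0], [-0.9, -0.7]]
knob [0.4865674  0.05983863 0.07609481] [ 0.14753216 -0.16158613 -0.23705935 -0.00051606]
knob local -0.14598419891299894 0.0009221811192055944 0.07609480792639739
well [ 0.50186385 -0.29834381  0.078     ] [ 0.502637   -0.30409676  0.078     ]
sample cap [0.66794182 0.02218807 0.09      ]
axis [0.62611312 0.03387412 0.09      ]
bal [0.59749981 0.05042519 0.09      ]
0.2
```

```bash
cat > plan.py <<'E'
import sys
from h import *
from scipy.spatial.transform import Rotation as R
# plan.py x y z tilt yaw roll(deg): TCP target; tool z = yaw*(sin t,0,-cos t), x = up-slope, then roll about tool z
def ori(t,yaw,roll):
    t=np.radians(t);B=np.array([[np.cos(t),0,np.sin(t)],[0,-1,0],[np.sin(t),0,-np.cos(t)]])
    return R.from_euler("z",yaw,degrees=True).as_matrix()@B@R.from_euler("z",roll,degrees=True).as_matrix()
def plan(p,O):
    s=sensors.get_obs();C=s["orientation"]
    print("t %.2f"%s["time"],"tcp",s["tcp_pos"].round(4),"F",s["ft_force"].round(1),"M",s["ft_torque"].round(2),"gap %.4f"%s["finger_gap"],"j",s["joints"].round(0))
    print("shift cm",(100*C.T@(np.array(p)-s["tcp_pos"])).round(2),"rot",R.from_matrix(C.T@O).as_rotvec().round(3))
if __name__=="__main__":
    a=list(map(float,sys.argv[1:]));plan(a[:3],ori(*a[3:6]))
E
cat > k.py <<'E'
from fit import *
p=least_squares(res,[.7,0,-.1],loss="soft_l1").x
p[2]=-.17
def mask(c,box):
    x0,y0,x1,y1=box;g=c["color"][y0:y1,x0:x1].max(2)<75
    n,l,st,ce=cv2.connectedComponentsWithStats(g.astype(np.uint8));return [(st[i].tolist(),ce[i].round(1).tolist()) for i in range(1,n) if st[i,4]>8]
print("top",mask(b,(268,238,292,262)),"side",mask(a,(272,222,298,245)))
s25,c25=np.sin(np.radians(25)),np.cos(np.radians(25))
def cyl(u,y):
    base=np.array([-.092-u*c25,y,.083-u*s25]);n=np.array([-s25,0,c25]);ex=np.array([c25,0,s25])
    th=np.linspace(0,6.28,40);P=[]
    for h in(.0015,.0235):
        P+= [base+n*h+.015*(np.cos(t)*ex+np.sin(t)*np.array([0,1,0])) for t in th]
    return base+n*.0235,W(p,P)
for u in(.035,.042,.048):
    f,P=cyl(u,0.001);w=W(p,f)[0];print(u,"face",f.round(4),w.round(4),[np.r_[q.min(0),q.max(0)].round(1).tolist() for q in(proj(b,P),proj(a,P))])
E
python3 k.py; python3 plan.py .45 .066 .17 25 -9.7 0
```

```text
top [([7, 7, 10, 11, 86], [11.7, 11.9]), ([0, 20, 20, 4, 43], [6.9, 22.2])] side [([8, 4, 11, 11, 87], [13.5, 9.3])]
0.035 face [-0.1337  0.001   0.0895] [0.4987 0.0579 0.0895] [[274.5, 236.3, 287.4, 250.3], [283.8, 219.3, 296.7, 232.6]]
0.042 face [-0.14    0.001   0.0865] [0.4925 0.0589 0.0865] [[274.2, 238.8, 287.1, 252.8], [281.9, 221.0, 294.9, 234.2]]
0.048 face [-0.1454  0.001   0.084 ] [0.4871 0.0599 0.084 ] [[274.0, 240.9, 286.9, 254.9], [280.3, 222.4, 293.3, 235.7]]
t 0.30 tcp [0.2023 0.5911 0.2005] F [0.9 0.3 0.2] M [-0.01  0.01  0.01] gap 0.0855 j [ 61.  30.  82.  -0.  68. -10.]
shift cm [-40.44 -41.65   3.07] rot [-0.646  0.053  2.914]
```

```bash
python3 -m crank '[-41,-41.5,3,-0.646,0.053,2.914,7,-41,-41.5,3,-0.646,0.053,2.914,7,-41,-41.5,3,-0.646,0.053,2.914,7,-41,-41.5,3,-0.646,0.053,2.914,7,-41,-41.5,3,-0.646,0.053,2.914,7,-41,-41.5,3,-0.646,0.053,2.914,7,-41,-41.5,3,-0.646,0.053,2.914,7,-41,-41.5,3,-0.646,0.053,2.914,7]'; python3 plan.py .448 .067 .154 25 -9.7 0
```

```text
time: 1.1
tcp_pos: [0.3767, 0.2298, 0.1806]
orientation: [[-0.072, 0.98, 0.183], [0.986, 0.042, 0.163], [0.152, 0.192, -0.969]]
ft_force: [0.5, 0.1, 0.1]
finger_gap: 0.07
t 1.10 tcp [0.3767 0.2298 0.1806] F [0.5 0.1 0.1] M [-0.04  0.09 -0.02] gap 0.0700 j [ 11.  13. 119.  12.  36.  -1.]
shift cm [-16.96   5.79   1.23] rot [-0.384  0.03   1.737]
```

```bash
python3 -m crank '[-17,5.8,1.2,-0.384,0.03,1.737,6,-17,5.8,1.2,-0.384,0.03,1.737,6,-17,5.8,1.2,-0.384,0.03,1.737,6,-17,5.8,1.2,-0.384,0.03,1.737,6,-17,5.8,1.2,-0.384,0.03,1.737,6,-17,5.8,1.2,-0.384,0.03,1.737,6,-17,5.8,1.2,-0.384,0.03,1.737,6,-17,5.8,1.2,-0.384,0.03,1.737,6]'; python3 plan.py .448 .067 .154 25 -9.7 0
```

```text
time: 1.9
tcp_pos: [0.4482, 0.0683, 0.1541]
orientation: [[0.835, 0.385, 0.393], [0.398, -0.916, 0.05], [0.379, 0.115, -0.918]]
ft_force: [-0.2, 0.1, -0.6]
finger_gap: 0.0599
t 1.90 tcp [0.4482 0.0683 0.1541] F [-0.2  0.1 -0.6] M [-0.04  0.18  0.04] gap 0.0599 j [-11.  16. 128.  27.  15.  30.]
shift cm [-0.08  0.11 -0.  ] rot [-0.125  0.011  0.564]
```

```bash
python3 -m crank '[0,0.1,0,-0.125,0.011,0.564,6,0,0.1,0,-0.125,0.011,0.564,6,0,0.1,0,-0.125,0.011,0.564,6,0,0.1,0,-0.125,0.011,0.564,6,0,0.1,0,-0.125,0.011,0.564,6,0,0.1,0,-0.125,0.011,0.564,6,0,0.1,0,-0.125,0.011,0.564,6,0,0.1,0,-0.125,0.011,0.564,6]'; python3 plan.py .4875 .0598 .067 25 -9.7 0
python3 - <<'E'
from h import *
c=cap("side");im=cv2.cvtColor(c["color"],cv2.COLOR_RGB2BGR)
cv2.imwrite("pics/c2.png",cv2.resize(im[130:270,210:400],None,fx=4,fy=4,interpolation=3))
print(proj(c,[[.4815,.061,.0815],sensors.get_obs()["tcp_pos"]])*4-[[840,520]]*1)
E
```

```text
time: 2.7
tcp_pos: [0.4487, 0.068, 0.1543]
orientation: [[0.895, -0.161, 0.417], [-0.145, -0.987, -0.069], [0.423, 0.001, -0.906]]
ft_force: [1.0, 0.2, -1.0]
finger_gap: 0.0603
t 2.70 tcp [0.4487 0.068  0.1543] F [ 1.   0.2 -1. ] M [ 0.01  0.2  -0.01] gap 0.0603 j [ -4.  17. 128. -13.  11. 108.]
shift cm [-0.1   0.18  9.59] rot [-0.002 -0.     0.008]
[[294.24611714 393.39326374]
 [245.70905244 326.13861071]]
```

View pics/c2.png

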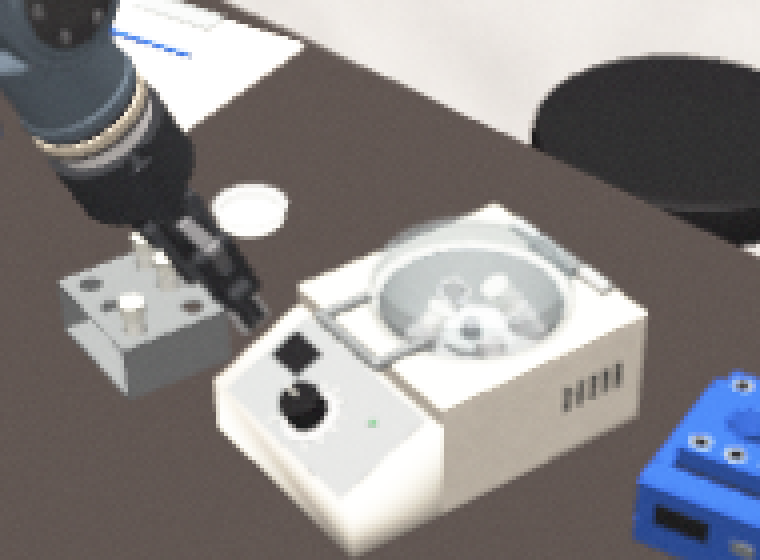

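The knob is at (303,405) in the crop and the model predicted (301,402). The gripper hovers along its axis. Going down and gripping.

```bash
python3 -m crank '[-0.1,0.1,3,0,0,0,4.8,-0.1,0.1,6,0,0,0,4.8,-0.1,0.1,8,0,0,0,4.8,-0.1,0.1,9.6,0,0,0,4.8,-0.1,0.1,9.6,0,0,0,4.8,-0.1,0.1,9.6,0,0,0,2.5,-0.1,0.1,9.6,0,0,0,2.5,-0.1,0.1,9.6,0,0,0,2.5]' 25; python3 plan.py .488 .0603 .0656 25 -9.7 0
```

```text
time: 3.55
tcp_pos: [0.4934, 0.0606, 0.0792]
orientation: [[0.902, -0.163, 0.399], [-0.149, -0.987, -0.065], [0.405, -0.001, -0.914]]
ft_force: [-0.8, -0.9, 0.2]
finger_gap: 0.0246
t 3.55 tcp [0.4934 0.0606 0.0792] F [-0.8 -0.9  0.2] M [0.02 0.28 0.02] gap 0.0246 j [ -5.  30. 125. -69.   2. 164.]
shift cm [-1.03  0.12  1.03] rot [-0.004  0.02   0.005]
```

```bash
python3 -m crank '[0,0,-2,0,0,0,5,0,0,-4,0,0,0,5,0,0,-7,0,0,0,5,0,0,-7,0,0,0,5,0,0,-7,0,0,0,5,0,0,-7,0,0,0,5,0,0,-7,0,0,0,5,0,0,-7,0,0,0,5]' 25; python3 plan.py .4606 .0634 .152 17 -6 0
```

```text
time: 4.35
tcp_pos: [0.466, 0.065, 0.1425]
orientation: [[0.903, -0.161, 0.399], [-0.147, -0.987, -0.065], [0.404, -0.0, -0.915]]
ft_force: [-0.3, 0.3, 0.2]
finger_gap: 0.0499
t 4.35 tcp [0.466  0.065  0.1425] F [-0.3  0.3  0.2] M [ 0.02  0.16 -0.02] gap 0.0499 j [ -4.  20. 125. -10.  11. 105.]
shift cm [-0.08  0.24 -1.07] rot [ 0.02  -0.12  -0.053]
```

```bash
python3 -m crank '[-0.1,0.2,-1.1,0.02,-0.12,-0.053,5,-0.1,0.2,-1.1,0.02,-0.12,-0.053,5,-0.1,0.2,-1.1,0.02,-0.12,-0.053,5,-0.1,0.2,-1.1,0.02,-0.12,-0.053,5,-0.1,0.2,-1.1,0.02,-0.12,-0.053,5,-0.1,0.2,-1.1,0.02,-0.12,-0.053,5,-0.1,0.2,-1.1,0.02,-0.12,-0.053,5,-0.1,0.2,-1.1,0.02,-0.12,-0.053,5]' 25; python3 plan.py .4868 .0606 .0661 17 -6 0
```

```text
time: 5.15
tcp_pos: [0.4601, 0.0641, 0.1522]
orientation: [[0.951, -0.104, 0.29], [-0.1, -0.995, -0.03], [0.292, -0.001, -0.956]]
ft_force: [1.1, -0.5, 0.1]
finger_gap: 0.05
t 5.15 tcp [0.4601 0.0641 0.1522] F [ 1.1 -0.5  0.1] M [ 0.03  0.12 -0.02] gap 0.0500 j [ -6.  18. 120.   0.  25.  90.]
shift cm [0.06 0.07 9.02] rot [-0.001  0.001  0.   ]
```

```bash
python3 -m crank '[0,0.1,3,0,0,0,5,0,0.1,6,0,0,0,5,0,0.1,8,0,0,0,5,0,0.1,9,0,0,0,5,0,0.1,9,0,0,0,5,0,0.1,9,0,0,0,2.5,0,0.1,9,0,0,0,2.5,0,0.1,9,0,0,0,2.5]' 25; python3 plan.py .4868 .0606 .0661 17 -6 0
```

```text
time: 5.95
tcp_pos: [0.4867, 0.0604, 0.0674]
orientation: [[0.951, -0.104, 0.292], [-0.1, -0.995, -0.03], [0.294, -0.001, -0.956]]
ft_force: [-0.4, -0.1, 0.5]
finger_gap: 0.0253
t 5.95 tcp [0.4867 0.0604 0.0674] F [-0.4 -0.1  0.5] M [0.01 0.13 0.02] gap 0.0253 j [ -6.  31. 122.   0.  11.  90.]
shift cm [-0.03 -0.02  0.12] rot [-0.001 -0.002  0.   ]
```

Run:
```python
from h import *
o=[]
for n,(x,y) in(("side",(250,175)),("top",(240,190))):
    c=cap(n);im=cv2.cvtColor(c["color"],cv2.COLOR_RGB2BGR)
    p=proj(c,[[.4815,.061,.0815],sensors.get_obs()["tcp_pos"]]);print(p,(p-[x,y])*5)
    o.append(cv2.resize(im[y:y+90,x:x+80],None,fx=5,fy=5,interpolation=3))
cv2.imwrite("pics/c3.png",np.hstack(o))
```

```text
[[283.56152929 228.34831594]
 [285.30910279 231.54035407]] [[167.80764643 266.74157968]
 [176.54551395 282.70177037]]
[[279.50725265 251.75274249]
 [280.32280197 249.92103556]] [[197.53626323 308.76371244]
 [201.61400984 299.60517778]]
```

View pics/c3.png

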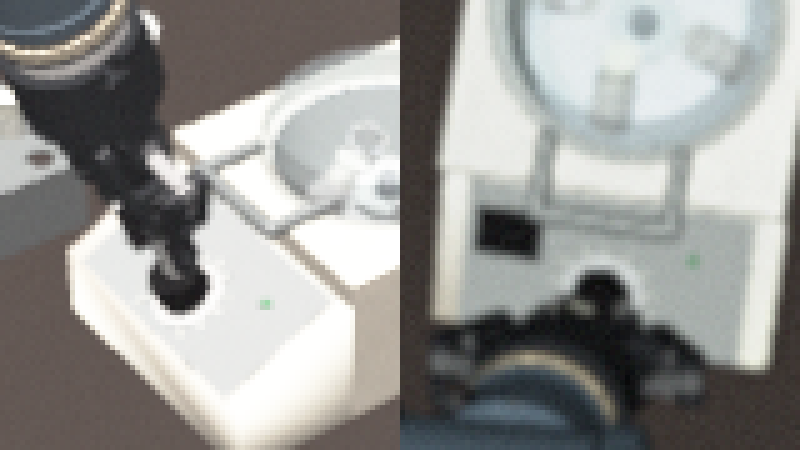

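The fingers are at the knob but closed to 25 mm, less than its 30 mm. I'll test by closing further.

```bash
python3 -m crank '[0,0,0,0,0,0,2,0,0,0,0,0,0,2,0,0,0,0,0,0,2,0,0,0,0,0,0,1.5,0,0,0,0,0,0,1.5,0,0,0,0,0,0,1.5,0,0,0,0,0,0,1.5,0,0,0,0,0,0,1.5]' 25; python3 plan.py .4868 .0606 .0661 17 -6 0
python3 - <<'E'
from fit import *
p=least_squares(res,[.63,.034,-.17],loss="soft_l1").x
for c,uv in((a,(287,232.6)),(b,(280.6,247.5)),(b,(280.3,247))):
    o,d=ray(c,uv);cc,ss=np.cos(p[2]),np.sin(p[2]);L=lambda v:np.array([cc*v[0]+ss*v[1],-ss*v[0]+cc*v[1],v[2]])
    o=L(o-np.r_[p[:2],0]);d=L(d);n=np.array([-np.sin(.4363),0,np.cos(.4363)]);q=np.array([-.092,0,.083])
    print((o+d*(n@(q-o))/(n@d)).round(4))
E
```

```text
time: 6.85
tcp_pos: [0.4864, 0.0603, 0.0663]
orientation: [[0.951, -0.104, 0.291], [-0.1, -0.995, -0.03], [0.292, -0.001, -0.956]]
ft_force: [0.1, -0.2, 0.2]
finger_gap: 0.0151
t 6.85 tcp [0.4864 0.0603 0.0663] F [ 0.1 -0.2  0.2] M [-0.02  0.13 -0.03] gap 0.0151 j [ -6.  31. 122.   0.  11.  90.]
shift cm [ 0.03 -0.03  0.03] rot [-0.001  0.    -0.   ]
[-0.1404  0.0017  0.0604]
[-0.1395  0.0024  0.0609]
[-0.1383  0.0033  0.0614]
```

Run:
```python
from fit import *
p=least_squares(res,[.63,.034,-.17],loss="soft_l1").x
s25,c25=np.sin(np.radians(25)),np.cos(np.radians(25))
base=np.array([-.140,.002,.0606]);n=np.array([-s25,0,c25]);ex=np.array([c25,0,s25]);th=np.linspace(0,6.28,30)
s=sensors.get_obs();t=s["tcp_pos"];O=s["orientation"]
F=[t+O@np.array(v) for v in([.011,.0075,0],[-.011,.0075,0],[-.011,-.0075,0],[.011,-.0075,0],[0,0,0])]
o=[]
for n_,f,c,(x,y) in(("s",cv2.imread("pics/s0.png"),a,(262,205)),("t",cv2.imread("pics/t0.png"),b,(258,225))):
    now=cv2.cvtColor(c["color"],cv2.COLOR_RGB2BGR)
    A,B=[cv2.resize(i[y:y+37,x:x+50],None,fx=8,fy=8,interpolation=0) for i in(f,now)]
    for h,col in((.0015,(0,200,0)),(.0235,(0,0,255))):
        P=W(p,[base+n*h+.015*(np.cos(q)*ex+np.sin(q)*np.array([0,1,0])) for q in th])
        for u,v in(proj(c,P)-[x,y]+.5)*8: [cv2.circle(i,(int(u),int(v)),1,col,-1) for i in(A,B)]
    for u,v in(proj(c,F)-[x,y]+.5)*8: cv2.circle(B,(int(u),int(v)),3,(255,255,0),-1)
    o.append(np.hstack([A,B]))
cv2.imwrite("pics/c4.png",np.vstack(o))
```

```text
(no output)
```

View pics/c4.png

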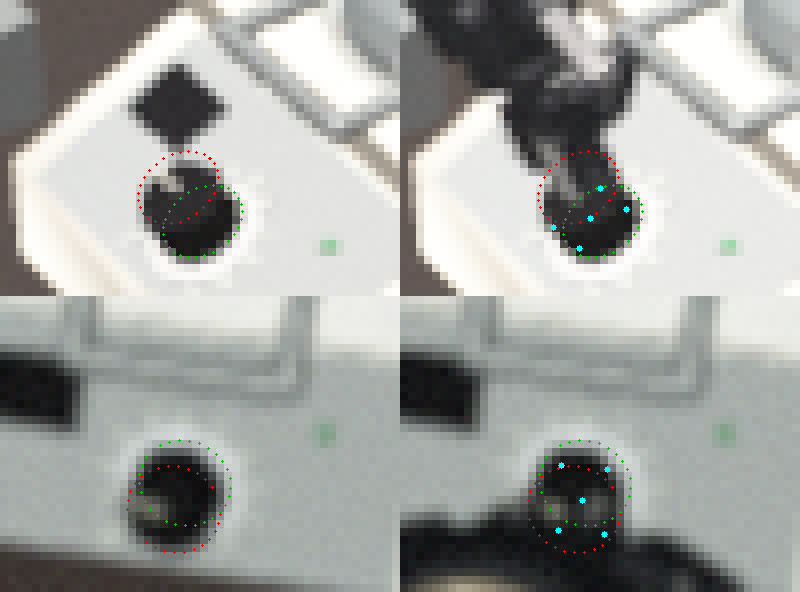

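```bash
python3 -m crank '[0,0,0,0,0,0,0,0,0,0,0,0,0,0,0,0,0,0,0,0,0,0,0,0,0,0,0,0,0,0,0.1,0,0,0,0,0,0,0.2,0,0,0,0,0,0,0.3,0,0,0,0,0,0,0.3,0,0,0,0]' 25; python3 plan.py .4868 .0606 .0661 17 -6 0
```

```text
time: 7.85
tcp_pos: [0.4873, 0.0602, 0.0633]
orientation: [[0.951, -0.104, 0.29], [-0.1, -0.995, -0.03], [0.292, -0.001, -0.956]]
ft_force: [0.7, 0.8, -0.4]
finger_gap: 0.0
t 7.85 tcp [0.4873 0.0602 0.0633] F [ 0.7  0.8 -0.4] M [0.04 0.12 0.08] gap 0.0000 j [ -6.  31. 122.   0.  10.  90.]
shift cm [ 0.03 -0.03 -0.28] rot [-0.001  0.    -0.   ]
```

Run:
```python
from h import *
o=[]
t=sensors.get_obs()
for n,(x,y) in(("side",(255,190)),("top",(255,215))):
    c=cap(n);im=cv2.cvtColor(c["color"],cv2.COLOR_RGB2BGR)
    B=cv2.resize(im[y:y+60,x:x+50],None,fx=8,fy=8,interpolation=3)
    P=np.array([t["tcp_pos"]-k*.01*t["orientation"][:,2] for k in range(8)])
    q=(proj(c,P)-[x,y]+.5)*8;print(q.astype(int).tolist())
    o.append(B)
cv2.imwrite("pics/c5.png",np.hstack(o))
```

```text
[[248, 344], [240, 326], [232, 309], [224, 290], [216, 272], [208, 254], [199, 235], [191, 216]]
[[208, 281], [204, 289], [200, 298], [196, 306], [192, 314], [188, 323], [183, 331], [179, 340]]
```

View pics/c5.png

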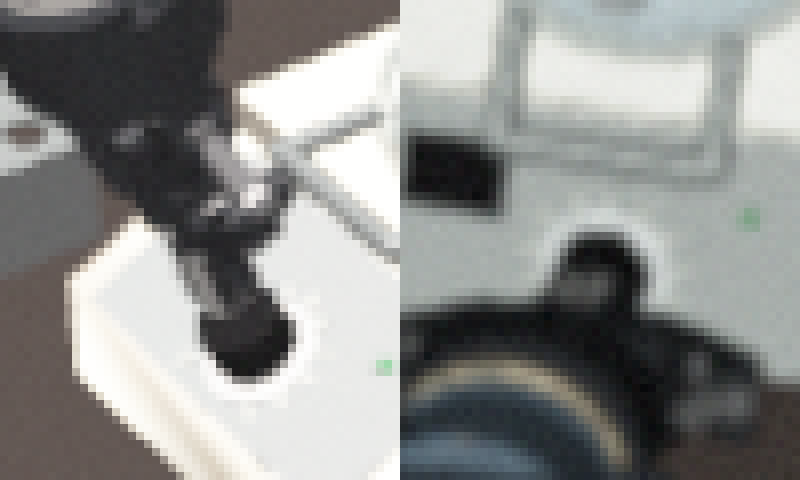

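```bash
python3 -m crank '[0,0,0.1,0,0,0,0,0,0,0.2,0,0,0,0,0,0,0.3,0,0,0,0,0,0,0.4,0,0,0,0,0,0,0.4,0,0,0,0,0,0,0.4,0,0,0,0,0,0,0.4,0,0,0,0,0,0,0.4,0,0,0,0]' 25; python3 plan.py .4868 .0606 .0661 17 -6 0
```

```text
time: 8.75
tcp_pos: [0.4885, 0.0601, 0.0597]
orientation: [[0.951, -0.104, 0.291], [-0.1, -0.995, -0.03], [0.292, -0.001, -0.956]]
ft_force: [-0.1, 0.2, -0.4]
finger_gap: 0.0001
t 8.75 tcp [0.4885 0.0601 0.0597] F [-0.1  0.2 -0.4] M [ 0.03  0.16 -0.04] gap 0.0001 j [ -6.  32. 122.   0.  10.  90.]
shift cm [ 0.02 -0.03 -0.66] rot [-0.001  0.    -0.   ]
```

```bash
python3 -m crank '[0,0,0.1,0,0,0,0,0,0,0.2,0,0,0,0,0,0,0.3,0,0,0,0,0,0,0.4,0,0,0,0,0,0,0.5,0,0,0,0,0,0,0.5,0,0,0,0,0,0,0.5,0,0,0,0,0,0,0.5,0,0,0,0]' 25; python3 plan.py .4868 .0606 .0661 17 -6 0
python3 - <<'E'
from h import *
o=[]
t=sensors.get_obs()
for n,(x,y) in(("side",(255,190)),("top",(255,215))):
    c=cap(n);im=cv2.cvtColor(c["color"],cv2.COLOR_RGB2BGR)
    o.append(cv2.resize(im[y:y+60,x:x+50],None,fx=8,fy=8,interpolation=3))
    P=np.array([t["tcp_pos"]-k*.01*t["orientation"][:,2] for k in range(4)])
    print(((proj(c,P)-[x,y]+.5)*8).astype(int).tolist())
cv2.imwrite("pics/c6.png",np.hstack(o))
E
```

```text
time: 9.55
tcp_pos: [0.4899, 0.06, 0.0549]
orientation: [[0.951, -0.104, 0.291], [-0.1, -0.995, -0.03], [0.292, -0.001, -0.956]]
ft_force: [0.5, -0.1, -0.2]
finger_gap: -0.0002
t 9.55 tcp [0.4899 0.06   0.0549] F [ 0.5 -0.1 -0.2] M [0.01 0.12 0.05] gap -0.0002 j [ -6.  33. 121.   0.   9.  90.]
shift cm [ 0.03 -0.03 -1.17] rot [-0.001  0.     0.   ]
[[255, 359], [247, 342], [239, 324], [231, 306]]
[[211, 274], [207, 282], [203, 290], [199, 298]]
```

Run:
```python
from h import *
c=cap("side");im=cv2.imread("pics/s0.png")
t=np.array([.20202,.59067,.19989]);O=np.array([[-.9461,.32386,-.001],[.32386,.9461,-.0018],[0,-.002,-1]])
x,y=50,100
B=cv2.resize(im[y:y+75,x:x+62],None,fx=6,fy=6,interpolation=3)
for k,col in((0,(0,0,255)),(.013,(0,255,255)),(.03,(0,255,0))):
  for s in(-.0425,0,.0425):
    u,v=((proj(c,t+O@[0,s,-k])[0]-[x,y]+.5)*6).astype(int);cv2.circle(B,(u,v),3,col,-1)
A=cv2.imread("pics/c6.png")
cv2.imwrite("pics/c7.png",np.hstack([A[:,:400],B[:450] if B.shape[0]<480 else B[:480]]) if B.shape[0]>=480 else np.hstack([A[:450,:400],B]))
```

```text
(no output)
```

View pics/c7.png

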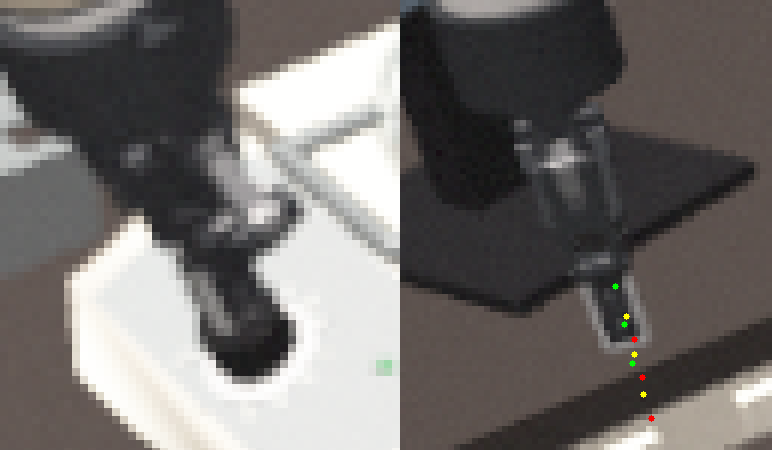

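The drawn fingertips end about 20 mm behind the reported TCP, both here and in the start picture. So they are hovering just above the knob's face. I'll probe gently for contact to calibrate this.

```bash
python3 -m crank '[0,0,0.05,0,0,0,0,0,0,0.1,0,0,0,0,0,0,0.15,0,0,0,0,0,0,0.2,0,0,0,0,0,0,0.25,0,0,0,0,0,0,0.25,0,0,0,0,0,0,0.25,0,0,0,0,0,0,0.25,0,0,0,0]' 25; python3 plan.py .4868 .0606 .0661 17 -6 0|head -1
```

```text
time: 10.5
tcp_pos: [0.4905, 0.0599, 0.0534]
orientation: [[0.951, -0.104, 0.292], [-0.1, -0.995, -0.03], [0.294, -0.001, -0.956]]
ft_force: [-3.6, -0.9, 12.8]
finger_gap: 0.0003
t 10.50 tcp [0.4905 0.0599 0.0534] F [-3.6 -0.9 12.8] M [-0.14  0.06 -0.  ] gap 0.0003 j [ -6.  33. 122.   0.   9.  90.]
```

Contact with the face at reported TCP z = 0.053. That puts the real fingertips about 28 mm behind the reported TCP, and the start picture agrees (41 mm back when open = 28 + 13). I'll correct for this from here on.

```bash
sed -i 's/plan(a\[:3\],ori(\*a\[3:6\]))/O=ori(*a[3:6]);plan(np.array(a[:3])+.028*O[:,2],O)/' plan.py
python3 -m crank '[0,0,-1.5,0,0,0,0,0,0,-3,0,0,0,2,0,0,-3,0,0,0,4.8,0,0,-3,0,0,0,4.8,0,0,-3,0,0,0,4.8,0,0,-3,0,0,0,4.8,0,0,-1,0,0,0,4.8,0,0,0,0,0,0,4.8]' 25; python3 plan.py .4868 .0606 .0661 17 -6 0
```

```text
time: 11.3
tcp_pos: [0.4908, 0.0598, 0.0513]
orientation: [[0.951, -0.104, 0.29], [-0.1, -0.995, -0.03], [0.291, -0.001, -0.957]]
ft_force: [-0.4, -1.0, 0.3]
finger_gap: 0.048
t 11.30 tcp [0.4908 0.0598 0.0513] F [-0.4 -1.   0.3] M [-0.01  0.13 -0.03] gap 0.0480 j [ -6.  33. 121.   0.   9.  90.]
shift cm [ 0.05 -0.04  1.27] rot [-0.001  0.001 -0.   ]
```

```bash
python3 -m crank '[0,0,0.4,0,0,0,4.8,0,0,0.8,0,0,0,4.8,0,0,1.2,0,0,0,4.8,0,0,1.2,0,0,0,4.8,0,0,1.2,0,0,0,2.2,0,0,1.2,0,0,0,2.2,0,0,1.2,0,0,0,2.2,0,0,1.2,0,0,0,2.2]' 25; python3 plan.py .4868 .0606 .0661 17 -6 0
```

```text
time: 12.1
tcp_pos: [0.4941, 0.0597, 0.0414]
orientation: [[0.951, -0.104, 0.291], [-0.1, -0.995, -0.03], [0.293, -0.001, -0.956]]
ft_force: [-1.3, 3.8, 4.1]
finger_gap: 0.0286
t 12.10 tcp [0.4941 0.0597 0.0414] F [-1.3  3.8  4.1] M [0.43 0.12 0.14] gap 0.0286 j [ -6.  35. 121.   1.   7.  89.]
shift cm [ 0.02 -0.01  0.22] rot [-0.001 -0.     0.   ]
```

```bash
python3 -m crank '[0,0,0,0,0,-0.12,2.2,0,0,0,0,0,-0.24,2.2,0,0,0,0,0,-0.36,2.2,0,0,0,0,0,-0.48,2.2,0,0,0,0,0,-0.6,2.2,0,0,0,0,0,-0.72,2.2,0,0,0,0,0,-0.84,2.2,0,0,0,0,0,-0.84,2.2]'; python3 plan.py .4868 .0606 .0661 17 -6 0
```

```text
time: 12.9
tcp_pos: [0.4942, 0.0597, 0.0415]
orientation: [[0.711, 0.64, 0.292], [0.676, -0.737, -0.03], [0.196, 0.218, -0.956]]
ft_force: [-1.8, 2.9, 5.1]
finger_gap: 0.0285
t 12.90 tcp [0.4942 0.0597 0.0415] F [-1.8  2.9  5.1] M [-0.09 -0.14 -0.03] gap 0.0285 j [ -6.  35. 121.   1.   7.  41.]
shift cm [ 0.02 -0.    0.24] rot [-0.    -0.001  0.842]
```

```bash
python3 -m crank '[0,0,0,0,0,-0.07,2.2,0,0,0,0,0,-0.14,2.2,0,0,0,0,0,-0.21,2.2,0,0,0,0,0,-0.28,2.2,0,0,0,0,0,-0.35,2.2,0,0,0,0,0,-0.42,2.2,0,0,0,0,0,-0.42,2.2,0,0,0,0,0,-0.42,2.2]'; python3 plan.py .4868 .0606 .0661 17 -6 0
```

```text
time: 13.7
tcp_pos: [0.4943, 0.0603, 0.0413]
orientation: [[0.389, 0.874, 0.292], [0.917, -0.398, -0.029], [0.091, 0.279, -0.956]]
ft_force: [0.4, 7.2, 3.7]
finger_gap: 0.0284
t 13.70 tcp [0.4943 0.0603 0.0413] F [0.4 7.2 3.7] M [ 1.07 -0.09  0.31] gap 0.0284 j [ -6.  35. 121.   1.   7.  17.]
shift cm [-0.04  0.02  0.21] rot [-1.000e-03 -2.000e-03  1.261e+00]
```

```bash
cat >> plan.py <<'E'
    s=sensors.get_obs();print("Mtool",(s["orientation"].T@s["ft_torque"]).round(3),"Ftool",(s["orientation"].T@s["ft_force"]).round(1))
E
python3 -m crank '[0,0,0,0,0,-0.08,2.2,0,0,0,0,0,-0.16,2.2,0,0,0,0,0,-0.24,2.2,0,0,0,0,0,-0.32,2.2,0,0,0,0,0,-0.4,2.2,0,0,0,0,0,-0.48,2.2,0,0,0,0,0,-0.48,2.2,0,0,0,0,0,-0.48,2.2]'; python3 plan.py .4868 .0606 .0661 17 -6 0
```

```text
time: 14.5
tcp_pos: [0.4939, 0.0603, 0.0413]
orientation: [[-0.059, 0.955, 0.291], [0.997, 0.07, -0.029], [-0.048, 0.289, -0.956]]
ft_force: [-1.5, 8.3, 4.2]
finger_gap: 0.0283
t 14.50 tcp [0.4939 0.0603 0.0413] F [-1.5  8.3  4.2] M [ 1.2  -0.05  0.38] gap 0.0283 j [ -6.  35. 121.   1.   7. -10.]
shift cm [-0.06  0.04  0.22] rot [-1.000e-03 -1.000e-03  1.741e+00]
Mtool [-0.143  1.255 -0.009] Ftool [ 8.1  0.4 -4.7]
```

```bash
python3 -m crank '[0,0,0,0,0,-0.08,2.2,0,0,0,0,0,-0.16,2.2,0,0,0,0,0,-0.24,2.2,0,0,0,0,0,-0.32,2.2,0,0,0,0,0,-0.4,2.2,0,0,0,0,0,-0.48,2.2,0,0,0,0,0,-0.48,2.2,0,0,0,0,0,-0.48,2.2]'; python3 plan.py .4868 .0606 .0661 17 -6 0
```

```text
time: 15.3
tcp_pos: [0.4939, 0.0598, 0.0412]
orientation: [[-0.491, 0.821, 0.291], [0.853, 0.52, -0.03], [-0.176, 0.234, -0.956]]
ft_force: [-1.3, 4.7, 5.9]
finger_gap: 0.029
t 15.30 tcp [0.4939 0.0598 0.0412] F [-1.3  4.7  5.9] M [ 0.93  0.05 -0.05] gap 0.0290 j [ -6.  35. 121.   1.   7. -38.]
shift cm [-0.03  0.04  0.21] rot [-1.000e-03 -1.000e-03  2.218e+00]
Mtool [-0.405  0.782  0.316] Ftool [ 3.7  2.7 -6.1]
```

```bash
python3 -m crank '[0,0,0,0,0,-0.06,2.2,0,0,0,0,0,-0.12,2.2,0,0,0,0,0,-0.12,2.2,0,0,0,0,0,-0.12,2.2,0,0,0,0,0,-0.12,2.2,0,0,0,0,0,-0.12,2.2,0,0,0,0,0,-0.12,2.2,0,0,0,0,0,-0.12,2.2]'; python3 plan.py .4868 .0606 .0661 17 -6 0 | tail -1
python3 -m crank '[0,0,0,0,0,0,4,0,0,0,0,0,0,4,0,0,0,0,0,0,4,0,0,-2,0,0,0,4,0,0,-5,0,0,0,4,0,0,-9,0,0,0,4,0,0,-9,0,0,0,4,0,0,-9,0,0,0,4]'; python3 plan.py .49 .06 .17 25 -9.7 -90
```

```text
time: 16.1
tcp_pos: [0.4935, 0.0602, 0.0411]
orientation: [[-0.586, 0.756, 0.29], [0.784, 0.619, -0.029], [-0.202, 0.21, -0.957]]
ft_force: [-2.1, 8.1, 5.3]
finger_gap: 0.0285
Mtool [-0.76   1.071  0.197] Ftool [ 6.5  4.5 -5.9]
time: 16.9
tcp_pos: [0.4685, 0.062, 0.128]
orientation: [[-0.586, 0.755, 0.293], [0.784, 0.62, -0.03], [-0.205, 0.212, -0.956]]
ft_force: [0.0, 0.1, -0.4]
finger_gap: 0.0399
t 16.90 tcp [0.4685 0.062  0.128 ] F [ 0.   0.1 -0.4] M [ 0.02  0.17 -0.01] gap 0.0399 j [ -6.  22. 121.   0.  20. -44.]
shift cm [-2.59  2.61 -0.61] rot [-0.122 -0.076  0.828]
Mtool [0.128 0.117 0.009] Ftool [0.2 0.  0.4]
```

```bash
python3 plan.py .5074 .0555 .158 20 -9.7 -90
```

```text
t 16.90 tcp [0.4685 0.062  0.128 ] F [ 0.   0.1 -0.4] M [ 0.02  0.17 -0.01] gap 0.0399 j [ -6.  22. 121.   0.  20. -44.]
shift cm [-3.54  3.23  1.09] rot [-0.039 -0.039  0.83 ]
Mtool [0.128 0.117 0.009] Ftool [0.2 0.  0.4]
```

```bash
python3 -m crank '[-3.5,3.2,1.1,-0.04,-0.04,0.83,2.6,-3.5,3.2,1.1,-0.04,-0.04,0.83,2.6,-3.5,3.2,1.1,-0.04,-0.04,0.83,2.6,-3.5,3.2,1.1,-0.04,-0.04,0.83,2.6,-3.5,3.2,1.1,-0.04,-0.04,0.83,2.6,-3.5,3.2,1.1,-0.04,-0.04,0.83,2.6,-3.5,3.2,1.1,-0.04,-0.04,0.83,2.6,-3.5,3.2,1.1,-0.04,-0.04,0.83,2.6]'; python3 plan.py .5276 .052 .1017 20 -9.7 -90
```

```text
time: 17.7
tcp_pos: [0.5156, 0.0542, 0.1291]
orientation: [[0.167, 0.928, 0.333], [0.986, -0.157, -0.057], [-0.001, 0.338, -0.941]]
ft_force: [-0.4, -0.1, 0.1]
finger_gap: 0.0259
t 17.70 tcp [0.5156 0.0542 0.1291] F [-0.4 -0.1  0.1] M [ 0.02  0.16 -0.  ] gap 0.0259 j [ -5.  24. 117.  -4.  20.   8.]
shift cm [-0.01  0.24  5.79] rot [-0.004  0.     0.002]
Mtool [ 0.163 -0.011 -0.001] Ftool [-0.1 -0.3 -0.2]
```

```bash
python3 -m crank '[0,0.2,2,0,0,0,2.6,0,0.2,4,0,0,0,2.6,0,0.2,4.8,0,0,0,2.6,0,0.2,5.3,0,0,0,2.6,0,0.2,5.7,0,0,0,2.6,0,0.2,5.7,0,0,0,2.6,0,0.2,5.7,0,0,0,2.6,0,0.2,5.7,0,0,0,2.6]' 25; python3 plan.py .5276 .052 .1017 20 -9.7 -90
python3 -m crank '[0,0,0,0,0,0,0.6,0,0,0,0,0,0,0.6,0,0,0,0,0,0,0.6,0,0,0,0,0,0,0.6,0,0,0,0,0,0,0.6,0,0,0,0,0,0,0.6,0,0,0,0,0,0,0.6,0,0,0,0,0,0,0.6]' 25; python3 plan.py .5276 .052 .1017 20 -9.7 -90
```

```text
time: 18.5
tcp_pos: [0.537, 0.0507, 0.078]
orientation: [[0.168, 0.927, 0.336], [0.986, -0.158, -0.058], [-0.0, 0.341, -0.94]]
ft_force: [0.0, 0.6, -0.0]
finger_gap: 0.0258
t 18.50 tcp [0.537  0.0507 0.078 ] F [ 0.   0.6 -0. ] M [0.   0.17 0.03] gap 0.0258 j [ -6.  31. 116.  -6.  13.  10.]
shift cm [-0.03 -0.08  0.25] rot [-0.001  0.     0.   ]
Mtool [ 0.171 -0.014 -0.037] Ftool [ 0.6 -0.1  0. ]
time: 19.3
tcp_pos: [0.5362, 0.0508, 0.0776]
orientation: [[0.168, 0.927, 0.335], [0.986, -0.158, -0.057], [-0.0, 0.34, -0.941]]
ft_force: [-3.9, 0.4, 5.9]
finger_gap: 0.0089
t 19.30 tcp [0.5362 0.0508 0.0776] F [-3.9  0.4  5.9] M [ 0.16  0.45 -0.06] gap 0.0089 j [ -6.  31. 116.  -6.  13.  10.]
shift cm [-0.03  0.01  0.24] rot [-0.003  0.     0.   ]
Mtool [0.47  0.059 0.085] Ftool [-0.3 -1.6 -6.9]
```

```bash
cat > arc.py <<'E'
import numpy as np
def d(a):
    a=np.radians(a+3.576);return 19.237*np.array([-np.cos(a),np.sin(a)])
def rows(seq,tilt=20):
    t=np.radians(tilt);o=[]
    for a in seq[1:]:
        x,z=d(a)-d(seq[0]);o.append((round(np.cos(t)*x+np.sin(t)*z,2),round(np.sin(t)*x-np.cos(t)*z,2)))
    print(seq[-1],o)
if __name__=="__main__":
    rows([0,2,5,9,13,17,21,25,29]);rows([29,33,37,41,45,49,53,57,61]);rows([61,65,69,73,77,81,85,88,91]);rows([91,93,95,95])
E
python3 arc.py
```

```text
29 [(np.float64(0.28), np.float64(-0.61)), (np.float64(0.74), np.float64(-1.51)), (np.float64(1.42), np.float64(-2.66)), (np.float64(2.18), np.float64(-3.77)), (np.float64(3.02), np.float64(-4.82)), (np.float64(3.93), np.float64(-5.81)), (np.float64(4.9), np.float64(-6.73)), (np.float64(5.94), np.float64(-7.58))]
61 [(np.float64(1.09), np.float64(-0.78)), (np.float64(2.24), np.float64(-1.48)), (np.float64(3.43), np.float64(-2.1)), (np.float64(4.66), np.float64(-2.63)), (np.float64(5.93), np.float64(-3.08)), (np.float64(7.22), np.float64(-3.43)), (np.float64(8.54), np.float64(-3.7)), (np.float64(9.87), np.float64(-3.87))]
91 [(np.float64(1.34), np.float64(-0.08)), (np.float64(2.68), np.float64(-0.07)), (np.float64(4.02), np.float64(0.04)), (np.float64(5.35), np.float64(0.24)), (np.float64(6.66), np.float64(0.53)), (np.float64(7.95), np.float64(0.92)), (np.float64(8.89), np.float64(1.26)), (np.float64(9.82), np.float64(1.66))]
95 [(np.float64(0.61), np.float64(0.29)), (np.float64(1.2), np.float64(0.6)), (np.float64(1.2), np.float64(0.6))]
```

```bash
python3 -m crank '[0,0.28,-0.61,0,0,0,0.6,0,0.74,-1.51,0,0,0,0.6,0,1.42,-2.66,0,0,0,0.6,0,2.18,-3.77,0,0,0,0.6,0,3.02,-4.82,0,0,0,0.6,0,3.93,-5.81,0,0,0,0.6,0,4.9,-6.73,0,0,0,0.6,0,5.94,-7.58,0,0,0,0.6]'; python3 plan.py .5276 .052 .1017 20 -9.7 -90
```

```text
time: 20.1
tcp_pos: [0.5625, 0.0462, 0.1677]
orientation: [[0.168, 0.93, 0.327], [0.986, -0.158, -0.057], [-0.001, 0.332, -0.943]]
ft_force: [-7.1, 0.4, -0.0]
finger_gap: 0.009
t 20.10 tcp [0.5625 0.0462 0.1677] F [-7.1  0.4 -0. ] M [ 0.19  1.26 -0.04] gap 0.0090 j [ -6.  22. 108.  -3.  30.   6.]
shift cm [-0.01 -5.5   7.85] rot [-0.011  0.001  0.   ]
Mtool [ 1.271 -0.038  0.033] Ftool [-0.8 -6.6 -2.3]
```

```bash
python3 -m crank '[0,1.09,-0.78,0,0,0,0.6,0,2.24,-1.48,0,0,0,0.6,0,3.43,-2.1,0,0,0,0.6,0,4.66,-2.63,0,0,0,0.6,0,5.93,-3.08,0,0,0,0.6,0,7.22,-3.43,0,0,0,0.6,0,8.54,-3.7,0,0,0,0.6,0,9.87,-3.87,0,0,0,0.6]'; python3 plan.py .5276 .052 .1017 20 -9.7 -90
```

```text
time: 20.9
tcp_pos: [0.6438, 0.0318, 0.24]
orientation: [[0.168, 0.928, 0.333], [0.986, -0.158, -0.058], [-0.002, 0.338, -0.941]]
ft_force: [-3.1, -1.8, 1.8]
finger_gap: 0.0087
t 20.90 tcp [0.6438 0.0318 0.24  ] F [-3.1 -1.8  1.8] M [-0.17  0.8  -0.19] gap 0.0087 j [-6. 22. 93. -2. 45.  4.]
shift cm [  0.06 -15.77  11.83] rot [-0.004  0.001  0.001]
Mtool [ 0.76  -0.346  0.071] Ftool [-2.3 -2.  -2.7]
```

```bash
python3 -m crank '[0,1.34,-0.08,0,0,0,0.6,0,2.68,-0.07,0,0,0,0.6,0,4.02,0.04,0,0,0,0.6,0,5.35,0.24,0,0,0,0.6,0,6.66,0.53,0,0,0,0.6,0,7.95,0.92,0,0,0,0.6,0,8.89,1.26,0,0,0,0.6,0,9.82,1.66,0,0,0,0.6]'; python3 plan.py .5276 .052 .1017 20 -9.7 -90
```

```text
time: 21.7
tcp_pos: [0.7417, 0.0148, 0.2567]
orientation: [[0.169, 0.927, 0.334], [0.986, -0.158, -0.059], [-0.002, 0.339, -0.941]]
ft_force: [-1.6, -2.4, 1.9]
finger_gap: 0.0084
t 21.70 tcp [0.7417 0.0148 0.2567] F [-1.6 -2.4  1.9] M [-0.36  0.47 -0.24] gap 0.0084 j [-7. 29. 78. -1. 53.  3.]
shift cm [  0.09 -25.69  10.01] rot [-0.003  0.002  0.001]
Mtool [ 0.401 -0.489  0.082] Ftool [-2.6 -0.5 -2.2]
```

```bash
python3 -m crank '[0,0.61,0.29,0,0,0,0.6,0,1.2,0.6,0,0,0,0.6,0,1.3,0.65,0,0,0,0.6,0,1.3,0.65,0,0,0,0.6,0,1.3,0.65,0,0,0,3,0,1.3,0.65,0,0,0,3,0,1.3,0.65,0,0,0,3,0,1.3,0.65,0,0,0,3]'
python3 -m crank '[0,0,-2,0,0,0,3,0,0,-5,0,0,0,3,0,0,-8,0,0,0,3,-3,-3,-8,0,0,0,3,-8,-8,-8,0,0,0,3,-13,-13,-6,0,0,0,3,-18,-18,-4,0,0,0,3,-22,-20,-4,0,0,0,3]'; python3 plan.py .5276 .052 .1017 20 -9.7 -90
python3 - <<'E'
from h import *
o=[]
for n,(x,y),(w,h),f in(("side",(255,150),(125,120),4),("top",(245,130),(95,150),5)):
    c=cap(n,"pics/%s1.png"%n);im=cv2.cvtColor(c["color"],cv2.COLOR_RGB2BGR)
    o.append(cv2.resize(im[y:y+h,x:x+w],None,fx=f,fy=f,interpolation=3)[:480])
h=max(i.shape[0] for i in o);o=[cv2.copyMakeBorder(i,0,h-i.shape[0],0,0,0) for i in o]
im=np.hstack(o);print(im.shape);cv2.imwrite("pics/c8.png",im[:,:800] if im.shape[1]<=800 else cv2.resize(im,None,fx=800/im.shape[1],fy=800/im.shape[1]));print(800/im.shape[1])
E
```

```text
time: 22.5
tcp_pos: [0.756, 0.0141, 0.2551]
orientation: [[0.168, 0.927, 0.336], [0.986, -0.158, -0.057], [0.0, 0.341, -0.94]]
ft_force: [0.3, -0.9, 0.3]
finger_gap: 0.0295
time: 23.3
tcp_pos: [0.5561, -0.1284, 0.2446]
orientation: [[0.167, 0.927, 0.335], [0.986, -0.157, -0.057], [-0.0, 0.34, -0.94]]
ft_force: [0.5, -1.4, -0.3]
finger_gap: 0.0299
t 23.30 tcp [ 0.5561 -0.1284  0.2446] F [ 0.5 -1.4 -0.3] M [ 0.02  0.16 -0.  ] gap 0.0299 j [-28.  16. 103.   9.  43. -24.]
shift cm [ 17.31 -10.32  14.26] rot [-0.002 -0.001  0.002]
Mtool [ 0.163 -0.012 -0.   ] Ftool [-1.3  0.6  0.6]
(480, 975, 3)
0.8205128205128205
```

View pics/c8.png

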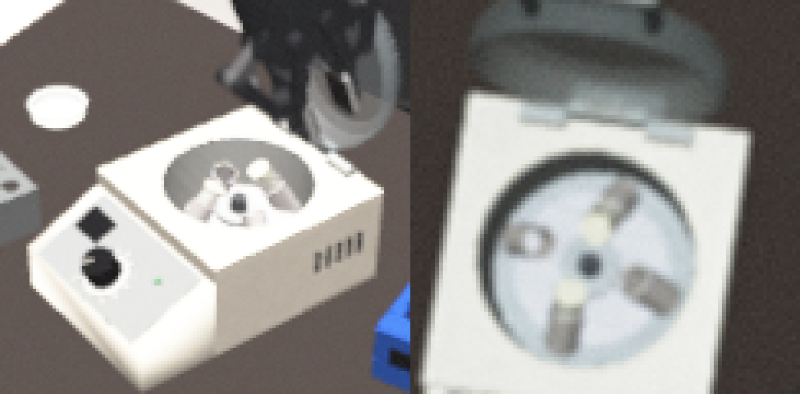

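Run:
```python
import cv2,numpy as np
o=[]
for f,(x,y) in(("s0",(274,218)),("side1",(274,218)),("t0",(268,236)),("top1",(268,236))):
    im=cv2.imread(f"pics/{f}.png");o.append(cv2.resize(im[y:y+26,x:x+25],None,fx=8,fy=8,interpolation=0))
cv2.imwrite("pics/c9.png",np.hstack(o))
```

```text
(no output)
```

View pics/c9.png

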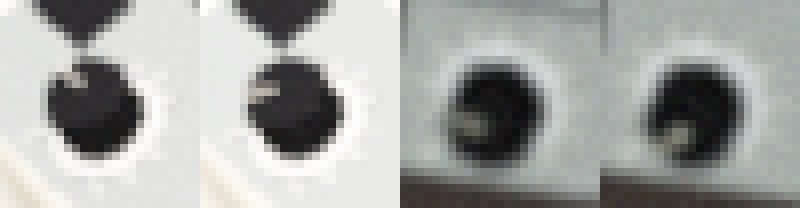

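```bash
cat > ptr.py <<'E'
from fit import *
p=[.6303,.0343,-.17]
s25,c25=np.sin(np.radians(25)),np.cos(np.radians(25));n=np.array([-s25,0,c25]);ex=np.array([c25,0,s25]);ey=np.array([0,1,0])
def blob(f,box):
    x,y,w,h=box;g=cv2.cvtColor(cv2.imread(f),cv2.COLOR_BGR2GRAY)[y:y+h,x:x+w].astype(float);k=np.clip(g-75,0,None);yy,xx=np.mgrid[:h,:w]
    return np.array([(k*xx).sum()/k.sum()+x,(k*yy).sum()/k.sum()+y])
# boxes around pointer, inside the knob
B=[blob("pics/s0.png",(281,226,6,4)),blob("pics/side1.png",(280,228,6,3)),blob("pics/t0.png",(274,250,6,4)),blob("pics/top1.png",(275,251,6,4))]
print(np.round(B,1).tolist())
def r(v):
    f0,f1,r0,ux,uy=v;base=np.array([-.1503+ux,.002+uy,.0815+ux*.466]);o=[]
    for c,i,f in((a,0,f0),(a,1,f1),(b,2,f0),(b,3,f1)): o.append(proj(c,W(p,base+r0*(np.cos(f)*ex+np.sin(f)*ey)))[0]-B[i])
    return np.r_[np.ravel(o),(r0-.009)*500,ux*300,uy*300]
s=least_squares(r,[1.6,2.4,.009,0,0]);print(s.x.round(4),r(s.x).round(1));print(np.degrees(s.x[:2]))
E
python3 ptr.py
```

```text
[[282.1, 226.8], [281.0, 228.9], [275.2, 251.0], [276.6, 253.0]]
[1.6728e+00 2.4492e+00 9.0000e-03 5.0000e-04 2.0000e-04] [-0.4 -0.3 -0.2 -0.4  0.5 -0.   0.2  0.2 -0.   0.2  0.1]
[ 95.84513047 140.32892177]
```

Run:
```python
from h import *
for f,(x,y,w,h) in(("top1",(262,165,52,55)),("side1",(300,190,60,40))):
    im=cv2.imread(f"pics/{f}.png").astype(int)[y:y+h,x:x+w];m=((im[...,2]-im[...,0]>14)&(im.sum(2)>480)).astype(np.uint8)
    n,l,st,ce=cv2.connectedComponentsWithStats(m)
    print(f,[( st[i].tolist(),(ce[i]+[x,y]).round(1).tolist()) for i in range(1,n) if st[i,4]>5])
```

```text
top1 []
side1 [([33, 12, 6, 4, 12], [335.8, 203.8]), ([0, 25, 17, 15, 61], [307.2, 223.0]), ([27, 24, 33, 16, 225], [346.7, 223.7])]
```

Run:
```python
from h import *
for f,(x,y,w,h) in(("top1",(280,178,16,30)),("side1",(312,192,30,28))):
    im=cv2.imread(f"pics/{f}.png").astype(int)[y:y+h,x:x+w];d=im[...,2]-im[...,0]
    print(f,x,y)
    for r in range(h): print("%3d"%(y+r)," ".join("%3d"%v for v in (d if f=="top1" else d)[r]))
```

```text
top1 280 178
178 -14 -13 -12 -10  -8 -10  -8  -8 -13 -11  -8   0   3   4   5   3
179 -12 -10 -10  -8  -8  -8  -6 -10 -13  -6  -3   2   4   7   3   4
180 -10 -11  -9 -10  -9 -10 -10 -10  -7  -3   2   9   9   7   5   5
181  -8 -10  -9 -12  -9 -10 -10  -9  -1   3  11  12  10   9   5   5
182  -9  -9  -7  -9 -10  -9  -9   0   6  10  14  14  13  10   8   5
183  -8  -8  -8  -8  -9  -9  -3   7  15  15  14  14  15  11  10   6
184  -9 -10  -9  -9  -9  -8   2   8  11  10  11  10  11  13   8  -1
185 -12  -8 -10 -11  -9  -5   0   7  10  11  12  12  15  15   6  -2
186  -8 -12 -10  -9  -9  -9  -1   9  11  11  11  11  14  13   4  -7
187  -8 -12 -11 -10 -12 -11  -6   3  10  12  12   9  12   7  -5  -9
188  -8 -11 -11 -13 -12 -12 -11  -2   5  11  10  11   7  -1  -8  -8
189  -6  -7 -13 -13 -14 -15 -14 -12  -4   1   2   0  -5  -9 -13  -9
190  -6 -12 -12 -13 -15 -16 -16 -14 -12 -11  -9 -10 -12 -14 -14 -12
191  -8 -12 -13 -15 -19 -18 -17 -15 -16 -15 -14 -18 -16 -18 -15 -14
192 -11 -11 -16 -16 -15 -15 -16 -14 -14 -14 -18 -15 -13 -14 -15 -17
193 -10 -13 -15 -15 -15 -17 -16 -13 -15 -12 -14 -15 -17 -15 -15 -14
[... 3738 characters left out ...]
   1   1   1  -1   0   0   2   5   6   3   4   5   8   6   1   0   1   3   4   5
215   7   8   8   7  11   9  10   4   3   2   1   0   0   0   0   0   3   5   7   5   5   6   6   7   2   0   0   0   0   0
216   2   6   9   9  10   9   6   2   1   2   4   1   1   0   0   0   2  10  12   8   7   5   7   7   2   0   0   0   0   0
217   1   1   3   8  12  14   5   1   0   0   3   4   4   2   1   1   2   9  12   8   6   7   7   7   3   0   0   1   1   1
218   1   1   1   1   1   4   4   1   1   1   0   2   7   9   2   3   3   9  13   8   6   5   6   8   4   2   1   1   0   0
219   1   1   1   1   1   1   1   1   1   1   1   1   1   3   1   2   5   8  11   7   3   1   1   2   1   0   0   1   0   0
```

```bash
cat > tube.py <<'E'
from fit import *
def pts(v):
    al,rho,h,dx,dy=v;c,s=np.cos(al),np.sin(al);o=np.array([.6303+dx,.0343+dy])
    return np.array([*(o+rho*np.array([c,s])),h]),np.array([*(o-(rho+.0045)*np.array([c,s])),h-.0078])
def r(v):
    P,Q=pts(v);return np.r_[proj(b,P)[0]-(290.6,185.7),proj(a,P)[0]-(333.5,201.3),proj(b,Q)[0]-(283.3,201),v[3]*300,v[4]*300]
s=least_squares(r,[-.4,.02,.09,0,0]);print(s.x.round(4),np.degrees(s.x[0]).round(1),r(s.x).round(1));P,Q=pts(s.x);print(P.round(4),Q.round(4))
al=s.x[0];z=np.array([np.sin(np.pi/6)*np.cos(al),np.sin(np.pi/6)*np.sin(al),-np.cos(np.pi/6)]);print("bottom",P+.066*z)
for k in(.013,-.045):print(k,(P+k*z).round(4))
E
python3 tube.py
```

```text
[-0.4994  0.0194  0.1044  0.0006  0.0014] -28.6 [ 0.4 -0.1 -0.4 -0.1  0.1  0.1  0.2  0.4]
[0.6479 0.0264 0.1044] [0.6099 0.0471 0.0966]
bottom [0.67688809 0.01060115 0.04720866]
0.013 [0.6536 0.0233 0.0931]
-0.045 [0.6282 0.0372 0.1433]
```

```bash
python3 plan.py .6278 .0364 .16 30 -26.5 0
```

```text
t 23.60 tcp [ 0.5595 -0.1287  0.2465] F [-0.8  0.   0.3] M [-0.01  0.18  0.08] gap 0.0301 j [-28.  16. 103.   9.  43. -23.]
shift cm [17.02  1.19 12.21] rot [-0.241  0.04   1.831]
Mtool [ 0.18  -0.006 -0.089] Ftool [-0.1 -0.7 -0.6]
```

```bash
python3 -m crank '[17,1.2,5,-0.241,0.04,1.831,3.4,17,1.2,5,-0.241,0.04,1.831,3.4,17,1.2,5,-0.241,0.04,1.831,3.4,17,1.2,5,-0.241,0.04,1.831,3.4,17,1.2,5,-0.241,0.04,1.831,3.4,17,1.2,5,-0.241,0.04,1.831,3.4,17,1.2,5,-0.241,0.04,1.831,3.4,17,1.2,5,-0.241,0.04,1.831,3.4]'; python3 plan.py .6278 .0364 .155 30 -26.5 0
```

```text
time: 24.4
tcp_pos: [0.616, 0.0367, 0.2032]
orientation: [[0.849, 0.295, 0.439], [0.381, -0.917, -0.121], [0.367, 0.27, -0.89]]
ft_force: [-0.5, -0.5, 0.9]
finger_gap: 0.0337
t 24.40 tcp [0.616  0.0367 0.2032] F [-0.5 -0.5  0.9] M [0.05 0.22 0.  ] gap 0.0337 j [ -4.  22. 105. -11.  27.  73.]
shift cm [-0.84 -0.63  7.6 ] rot [-0.107  0.02   0.804]
Mtool [ 0.125 -0.191 -0.01 ] Ftool [-0.3  0.5 -1. ]
```

```bash
python3 -m crank '[-0.8,-0.6,7.6,-0.107,0.02,0.804,3.4,-0.8,-0.6,7.6,-0.107,0.02,0.804,3.4,-0.8,-0.6,7.6,-0.107,0.02,0.804,3.4,-0.8,-0.6,7.6,-0.107,0.02,0.804,3.4,-0.8,-0.6,7.6,-0.107,0.02,0.804,3.4,-0.8,-0.6,7.6,-0.107,0.02,0.804,3.4,-0.8,-0.6,7.6,-0.107,0.02,0.804,3.4,-0.8,-0.6,7.6,-0.107,0.02,0.804,3.4]'; python3 plan.py .6546 .0231 .0914 30 -26.5 0
python3 - <<'E'
from h import *
o=[]
for n,(x,y),(w,h) in(("side",(295,165),(60,60)),("top",(262,155),(52,60))):
    c=cap(n);im=cv2.cvtColor(c["color"],cv2.COLOR_RGB2BGR)
    B=cv2.resize(im[y:y+h,x:x+w],None,fx=7,fy=7,interpolation=3)
    z=np.array([.4475,-.223,-.866]);P=np.array([.6479,.0264,.1044])
    for k,col in((-.05,(0,255,255)),(0,(0,0,255)),(.066,(0,255,0))):
        u,v=((proj(c,P+k*z)[0]-[x,y]+.5)*7).astype(int);cv2.circle(B,(u,v),2,col,-1)
    o.append(B)
cv2.imwrite("pics/c10.png",np.hstack(o))
E
```

```text
time: 25.2
tcp_pos: [0.6402, 0.0289, 0.1306]
orientation: [[0.779, -0.44, 0.447], [-0.379, -0.898, -0.223], [0.499, 0.004, -0.866]]
ft_force: [0.6, -0.2, -0.4]
finger_gap: 0.0342
t 25.20 tcp [0.6402 0.0289 0.1306] F [ 0.6 -0.2 -0.4] M [0.1  0.24 0.  ] gap 0.0342 j [ -1.  31. 105. -39.  20. 149.]
shift cm [-0.61 -0.13  6.98] rot [0.    0.001 0.008]
Mtool [-0.014 -0.26  -0.014] Ftool [ 0.4 -0.1  0.7]
```

View pics/c10.png

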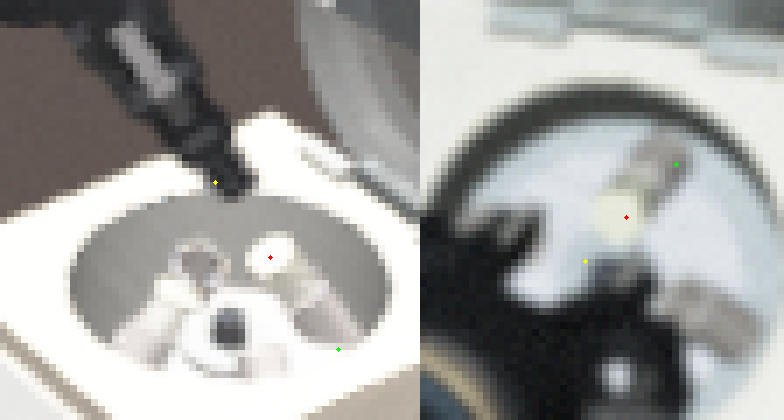

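The sample's cap is at (620,215) in the top part and at (270,255) in the side part, so my estimate is about 2 mm off. The last joint is at 149°, near its limit, so I'll take the half-turned grasp, which is equivalent.

```bash
python3 -m crank '[0,0,-1,0,0,-0.15,3.6,0,0,-1,0,0,-0.3,3.6,0,0,-1,0,0,-0.45,3.6,0,0,-1,0,0,-0.6,3.6,0,0,-1,0,0,-0.75,3.6,0,0,-1,0,0,-0.9,3.6,0,0,-1,0,0,-1.05,3.6,0,0,-1,0,0,-1.2,3.6]' 25 >/dev/null
python3 -m crank '[0,0,0,0,0,-0.15,3.6,0,0,0,0,0,-0.3,3.6,0,0,0,0,0,-0.45,3.6,0,0,0,0,0,-0.6,3.6,0,0,0,0,0,-0.75,3.6,0,0,0,0,0,-0.9,3.6,0,0,0,0,0,-1.05,3.6,0,0,0,0,0,-1.2,3.6]'; python3 plan.py .6268 .0370 .143 30 -23 180
```

```text
time: 26.9
tcp_pos: [0.6348, 0.0294, 0.139]
orientation: [[-0.28, 0.851, 0.445], [0.885, 0.408, -0.224], [-0.373, 0.331, -0.867]]
ft_force: [0.5, 0.1, -0.2]
finger_gap: 0.036
t 26.90 tcp [0.6348 0.0294 0.139 ] F [ 0.5  0.1 -0.2] M [ 0.08  0.22 -0.02] gap 0.0360 j [ -1.  30. 106. -37.  21.  10.]
shift cm [ 0.81 -0.17  1.93] rot [-0.032  0.01  -0.783]
Mtool [ 0.179  0.149 -0.   ] Ftool [0.  0.4 0.4]
```

```bash
python3 -m crank '[0.8,-0.2,1.9,-0.032,0.01,-0.783,3.6,0.8,-0.2,1.9,-0.032,0.01,-0.783,3.6,0.8,-0.2,1.9,-0.032,0.01,-0.783,3.6,0.8,-0.2,1.9,-0.032,0.01,-0.783,3.6,0.8,-0.2,1.9,-0.032,0.01,-0.783,3.6,0.8,-0.2,1.9,-0.032,0.01,-0.783,3.6,0.8,-0.2,1.9,-0.032,0.01,-0.783,3.6,0.8,-0.2,1.9,-0.032,0.01,-0.783,3.6]'; python3 plan.py .6544 .0253 .0914 30 -23 180
```

```text
time: 27.7
tcp_pos: [0.6393, 0.0314, 0.1189]
orientation: [[-0.794, 0.397, 0.461], [0.346, 0.918, -0.196], [-0.5, 0.004, -0.866]]
ft_force: [-0.8, -0.9, -0.7]
finger_gap: 0.0357
t 27.70 tcp [0.6393 0.0314 0.1189] F [-0.8 -0.9 -0.7] M [0.05 0.26 0.  ] gap 0.0357 j [ -2.  32. 107. -39.  17. -33.]
shift cm [-0.03  0.03  5.99] rot [-0.     0.    -0.008]
Mtool [ 0.048  0.26  -0.03 ] Ftool [ 0.7 -1.1  0.4]
```

```bash
python3 -m crank '[0,0,2,0,0,0,3.6,0,0,4,0,0,0,3.6,0,0,5,0,0,0,3.6,0,0,5.6,0,0,0,3.6,0,0,6,0,0,0,3.6,0,0,6,0,0,0,3.6,0,0,6,0,0,0,3.6,0,0,6,0,0,0,3.6]' 20; python3 plan.py .6544 .0253 .0914 30 -23 180
python3 -m crank '[0,0,0,0,0,0,3,0,0,0,0,0,0,2.6,0,0,0,0,0,0,2.2,0,0,0,0,0,0,1.8,0,0,0,0,0,0,1.5,0,0,0,0,0,0,1.5,0,0,0,0,0,0,1.5,0,0,0,0,0,0,1.5]' 20; python3 plan.py .6544 .0253 .0914 30 -23 180
```

```text
time: 28.5
tcp_pos: [0.6668, 0.0199, 0.0673]
orientation: [[-0.794, 0.397, 0.461], [0.345, 0.918, -0.196], [-0.501, 0.004, -0.866]]
ft_force: [-0.1, -0.5, 0.3]
finger_gap: 0.0356
t 28.50 tcp [0.6668 0.0199 0.0673] F [-0.1 -0.5  0.3] M [ 0.1   0.26 -0.02] gap 0.0356 j [ -3.  39. 105. -51.  13. -22.]
shift cm [-0.04  0.01  0.04] rot [ 0.     0.001 -0.008]
Mtool [0.02  0.281 0.01 ] Ftool [-0.2 -0.5 -0.2]
time: 29.3
tcp_pos: [0.6667, 0.0198, 0.0669]
orientation: [[-0.794, 0.397, 0.46], [0.345, 0.918, -0.196], [-0.5, 0.003, -0.866]]
ft_force: [-1.9, -0.1, 3.4]
finger_gap: 0.0189
t 29.30 tcp [0.6667 0.0198 0.0669] F [-1.9 -0.1  3.4] M [ 0.01  0.21 -0.04] gap 0.0189 j [ -3.  39. 105. -51.  13. -22.]
shift cm [-0.06  0.03  0.  ] rot [-0.     0.    -0.008]
Mtool [ 0.086  0.2   -0.002] Ftool [-0.2 -0.8 -3.8]
```

```bash
python3 -m crank '[0,0,-0.5,0,0,0,1.5,0,0,-1.2,0,0,0,1.5,0,0,-2,0,0,0,1.5,0,0,-2.8,0,0,0,1.5,0,0,-3.6,0,0,0,1.5,0,0,-4.4,0,0,0,1.5,0,0,-5.2,0,0,0,1.5,0,0,-6,0,0,0,1.5]' 30; python3 plan.py .6544 .0253 .0914 30 -23 180
python3 -m crank '[0,0,-1,0,0,0,1.5,0,0,-2,0,0,0,1.5,0,0,-3.5,0,0,0,1.5,0,0,-5,0,0,0,1.5,0,0,-7,0,0,0,1.5,0,0,-9,0,0,0,1.5,0,0,-9,0,0,0,1.5,0,0,-9,0,0,0,1.5]'; python3 plan.py .56 -.2 .25 0 -23 180
python3 - <<'E'
from h import *
o=[]
for n,(x,y),(w,h) in(("side",(290,135),(55,85)),("top",(255,155),(60,85))):
    c=cap(n,f"pics/{n}2.png");im=cv2.cvtColor(c["color"],cv2.COLOR_RGB2BGR)
    o.append(cv2.resize(im[y:y+h,x:x+w],None,fx=5,fy=5,interpolation=3))
c=cap("top");im=cv2.cvtColor(c["color"],cv2.COLOR_RGB2BGR)
o.append(cv2.resize(im[210:280,388:450],None,fx=425/85*85/70,fy=425/70,interpolation=3)[:425,:220])
im=np.hstack(o);print(im.shape);cv2.imwrite("pics/c11.png",im[:,:800])
E
```

```text
time: 30.1
tcp_pos: [0.6388, 0.0317, 0.1194]
orientation: [[-0.794, 0.397, 0.46], [0.345, 0.918, -0.196], [-0.5, 0.004, -0.866]]
ft_force: [-0.1, -0.0, -0.2]
finger_gap: 0.0185
t 30.10 tcp [0.6388 0.0317 0.1194] F [-0.1 -0.  -0.2] M [ 0.09  0.2  -0.02] gap 0.0185 j [ -2.  32. 107. -39.  17. -33.]
shift cm [-0.06  0.02  6.07] rot [-0.     0.    -0.008]
Mtool [0.005 0.222 0.019] Ftool [ 0.2 -0.   0.2]
time: 30.9
tcp_pos: [0.5978, 0.0493, 0.1972]
orientation: [[-0.794, 0.397, 0.461], [0.345, 0.918, -0.195], [-0.501, 0.004, -0.865]]
ft_force: [0.4, -0.4, -0.6]
finger_gap: 0.0186
t 30.90 tcp [0.5978 0.0493 0.1972] F [ 0.4 -0.4 -0.6] M [0.11 0.25 0.01] gap 0.0186 j [  0.  22. 108. -28.  25. -43.]
shift cm [ -6.85 -24.37   0.98] rot [ 0.002  0.525 -0.007]
Mtool [-0.008  0.272 -0.01 ] Ftool [-0.2 -0.2  0.8]
(425, 795, 3)
```

View pics/c11.png

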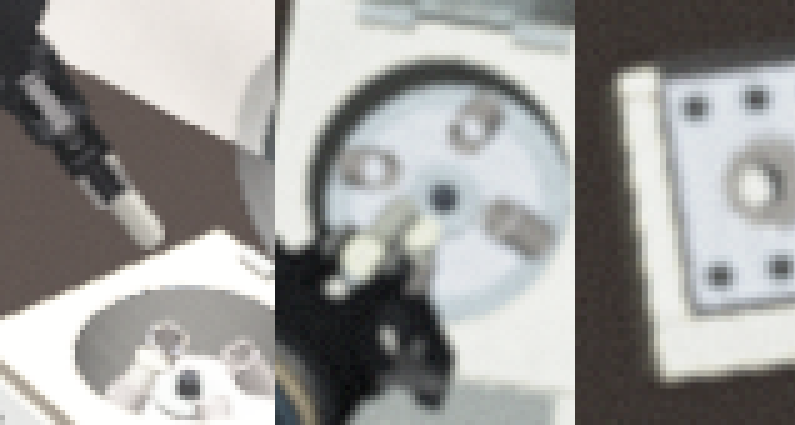

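The tube is held straight in the jaws, and the front balance tube is still in place. Next, the well centre from the six small dark bores, measured numerically since I have used all my picture views.

Run:
```python
from h import *
for n,(x,y,w,h) in(("top",(392,212,56,62)),("side",(360,272,64,60))):
    c=cap(n);g=cv2.cvtColor(c["color"],cv2.COLOR_RGB2GRAY)[y:y+h,x:x+w]
    for th in((110,140) if n=="top" else (90,120)):
        k,l,st,ce=cv2.connectedComponentsWithStats((g<th).astype(np.uint8))
        L=[(st[i,4],(ce[i]+[x,y]).round(1).tolist()) for i in range(1,k) if 3<st[i,4]<60]
        print(n,th,L)
        if len(L)>=6: print([onz(c,q[1],.078 if n=="x" else .076)[:2].round(4).tolist() for q in L])
```

```text
top 110 [(np.int32(4), [417.5, 225.5]), (np.int32(4), [427.5, 224.5]), (np.int32(4), [407.5, 227.5]), (np.int32(4), [421.5, 253.5]), (np.int32(4), [431.5, 252.5])]
top 140 [(np.int32(8), [427.0, 224.5]), (np.int32(7), [417.3, 226.0]), (np.int32(8), [407.1, 227.1]), (np.int32(12), [420.6, 238.9]), (np.int32(8), [431.5, 252.0]), (np.int32(8), [421.5, 254.0]), (np.int32(7), [411.3, 255.0])]
[[0.5427, -0.3195], [0.5394, -0.2944], [0.5372, -0.2681], [0.506, -0.3017], [0.4717, -0.3284], [0.4672, -0.3026], [0.4653, -0.2764]]
side 90 [(np.int32(5), [401.8, 282.6]), (np.int32(6), [411.0, 287.5]), (np.int32(6), [377.0, 295.5]), (np.int32(5), [423.0, 300.0]), (np.int32(5), [386.8, 300.6]), (np.int32(6), [396.0, 305.5]), (np.int32(4), [422.8, 305.2])]
[[0.5412, -0.2969], [0.5431, -0.3229], [0.4656, -0.2785], [0.529, -0.367], [0.4687, -0.3053], [0.4712, -0.3302], [0.515, -0.3757]]
side 120 [(np.int32(5), [392.2, 278.4]), (np.int32(6), [401.5, 282.7]), (np.int32(6), [411.0, 287.5]), (np.int32(6), [377.0, 295.5]), (np.int32(6), [387.0, 300.5]), (np.int32(10), [377.5, 305.5]), (np.int32(7), [396.3, 305.6]), (np.int32(16), [390.0, 312.2]), (np.int32(10), [386.0, 328.7])]
[[0.5367, -0.271], [0.5404, -0.2965], [0.5431, -0.3229], [0.4656, -0.2785], [0.4693, -0.3055], [0.4416, -0.2986], [0.4714, -0.3309], [0.4452, -0.3321], [0.4008, -0.3541]]
```

```bash
python3 plan.py .504 -.2996 .22 0 -23 180
```

```text
t 31.15 tcp [0.5976 0.0489 0.1956] F [-0.8  0.3 -0.7] M [ 0.07  0.2  -0.02] gap 0.0186 j [  0.  22. 108. -28.  25. -43.]
shift cm [ -4.43 -35.7    2.84] rot [ 0.001  0.522 -0.008]
Mtool [0.022 0.21  0.011] Ftool [ 1.1 -0.   0.2]
```

```bash
python3 -m crank '[-0.4,-3.5,0,0,0.06,0,1.5,-1,-8,0.5,0,0.13,0,1.5,-1.6,-12.5,0.9,0,0.2,0,1.5,-2.2,-17,1.3,0,0.27,0,1.5,-2.8,-21.5,1.7,0,0.34,0,1.5,-3.4,-26,2.1,0,0.41,0,1.5,-4,-31,2.5,0,0.47,0,1.5,-4.4,-35.7,2.8,0,0.522,0,1.5]'; python3 plan.py .504 -.2996 .15 0 -23 180
```

```text
time: 31.95
tcp_pos: [0.5034, -0.302, 0.1926]
orientation: [[-0.918, 0.398, 0.001], [0.398, 0.917, 0.003], [0.0, 0.004, -1.0]]
ft_force: [1.0, -0.2, -0.4]
finger_gap: 0.0181
t 31.95 tcp [ 0.5034 -0.302   0.1926] F [ 1.  -0.2 -0.4] M [-0.01 -0.07  0.03] gap 0.0181 j [ -42.   28.   88.    0.   64. -109.]
shift cm [0.04 0.21 7.06] rot [ 0.004 -0.    -0.008]
Mtool [-0.018 -0.067 -0.032] Ftool [-1.   0.2  0.4]
```

```bash
python3 -m crank '[0,0.2,3,0,0,0,1.5,0,0.2,6,0,0,0,1.5,0,0.2,7.5,0,0,0,1.5,0,0.2,8.5,0,0,0,1.5,0,0.2,9.3,0,0,0,1.5,0,0.2,10,0,0,0,1.5,0,0.2,10,0,0,0,1.5,0,0.2,10,0,0,0,1.5]'; python3 plan.py .504 -.2996 .119 0 -23 180
python3 -m crank '[0,0,0.1,0,0,0,1.5,0,0,0.2,0,0,0,1.5,0,0,0.3,0,0,0,1.5,0,0,0.4,0,0,0,1.5,0,0,0.5,0,0,0,1.5,0,0,0.6,0,0,0,1.5,0,0,0.6,0,0,0,1.5,0,0,0.6,0,0,0,1.5]'; python3 plan.py .504 -.2996 .119 0 -23 180
```

```text
time: 32.75
tcp_pos: [0.5054, -0.2973, 0.0936]
orientation: [[-0.918, 0.397, 0.004], [0.397, 0.918, 0.002], [-0.003, 0.003, -1.0]]
ft_force: [-0.4, 0.3, 0.0]
finger_gap: 0.0186
t 32.75 tcp [ 0.5054 -0.2973  0.0936] F [-0.4  0.3  0. ] M [-0.    0.02  0.  ] gap 0.0186 j [ -42.   35.   93.    0.   51. -108.]
shift cm [ 0.04 -0.27  0.26] rot [ 0.003  0.003 -0.006]
Mtool [ 0.013  0.021 -0.001] Ftool [ 0.4  0.1 -0. ]
time: 33.55
tcp_pos: [0.5049, -0.2971, 0.0871]
orientation: [[-0.918, 0.397, 0.003], [0.397, 0.918, 0.003], [-0.002, 0.004, -1.0]]
ft_force: [-0.3, -0.1, 0.6]
finger_gap: 0.0184
t 33.55 tcp [ 0.5049 -0.2971  0.0871] F [-0.3 -0.1  0.6] M [0.06 0.04 0.01] gap 0.0184 j [ -42.   36.   94.    0.   51. -108.]
shift cm [-0.01 -0.27 -0.39] rot [ 0.004  0.002 -0.007]
Mtool [-0.038  0.063 -0.01 ] Ftool [ 0.2 -0.2 -0.6]
```

```bash
python3 -m crank '[0,-0.15,0,0,0,0,1.5,0,-0.15,0.1,0,0,0,1.5,0,-0.15,0.2,0,0,0,1.5,0,-0.15,0.3,0,0,0,1.5,0,-0.15,0.4,0,0,0,1.5,0,-0.15,0.5,0,0,0,1.5,0,-0.15,0.5,0,0,0,1.5,0,-0.15,0.5,0,0,0,1.5]' 20; python3 plan.py .504 -.2996 .119 0 -23 180
```

```text
time: 34.35
tcp_pos: [0.5042, -0.2984, 0.0821]
orientation: [[-0.918, 0.397, 0.003], [0.397, 0.918, 0.003], [-0.001, 0.003, -1.0]]
ft_force: [0.0, -0.7, 0.1]
finger_gap: 0.0183
t 34.35 tcp [ 0.5042 -0.2984  0.0821] F [ 0.  -0.7  0.1] M [-0.    0.08 -0.04] gap 0.0183 j [ -42.   36.   94.    0.   50. -108.]
shift cm [-0.03 -0.11 -0.89] rot [ 0.003  0.001 -0.007]
Mtool [0.035 0.076 0.041] Ftool [-0.3 -0.6 -0.1]
```

Bottom about 19 mm in, no contact. Continuing in small steps.

```bash
python3 -m crank '[0,0,0.1,0,0,0,1.5,0,0,0.2,0,0,0,1.5,0,0,0.3,0,0,0,1.5,0,0,0.4,0,0,0,1.5,0,0,0.5,0,0,0,1.5,0,0,0.5,0,0,0,1.5,0,0,0.5,0,0,0,1.5,0,0,0.5,0,0,0,1.5]' 20; python3 plan.py .504 -.2996 .119 0 -23 180
```

```text
time: 35.15
tcp_pos: [0.5042, -0.2985, 0.077]
orientation: [[-0.918, 0.397, 0.003], [0.397, 0.918, 0.003], [-0.001, 0.003, -1.0]]
ft_force: [-2.3, -1.3, 1.5]
finger_gap: 0.0184
t 35.15 tcp [ 0.5042 -0.2985  0.077 ] F [-2.3 -1.3  1.5] M [-0.22  0.46 -0.03] gap 0.0184 j [ -42.   37.   94.    0.   49. -108.]
shift cm [-0.03 -0.1  -1.4 ] rot [ 0.003  0.001 -0.007]
Mtool [0.387 0.329 0.028] Ftool [ 1.6 -2.1 -1.5]
```

```bash
python3 -m crank '[0.06,-0.08,0,0,0,0,1.5,0.06,-0.08,0.1,0,0,0,1.5,0.06,-0.08,0.2,0,0,0,1.5,0.06,-0.08,0.3,0,0,0,1.5,0.06,-0.08,0.4,0,0,0,1.5,0.06,-0.08,0.5,0,0,0,1.5,0.06,-0.08,0.5,0,0,0,1.5,0.06,-0.08,0.5,0,0,0,1.5]' 20; python3 plan.py .504 -.2996 .119 0 -23 180
```

```text
time: 35.95
tcp_pos: [0.5034, -0.2988, 0.0719]
orientation: [[-0.918, 0.397, 0.003], [0.397, 0.918, 0.003], [-0.001, 0.004, -1.0]]
ft_force: [-1.9, -0.7, 0.0]
finger_gap: 0.0186
t 35.95 tcp [ 0.5034 -0.2988  0.0719] F [-1.9 -0.7  0. ] M [-0.07  0.44 -0.03] gap 0.0186 j [ -42.   37.   94.    0.   49. -109.]
shift cm [-0.09 -0.04 -1.91] rot [ 0.004  0.001 -0.007]
Mtool [0.233 0.373 0.032] Ftool [ 1.5 -1.4 -0. ]
```

```bash
python3 -m crank '[0.08,-0.06,0.1,0,0,0,1.5,0.08,-0.06,0.3,0,0,0,1.5,0.08,-0.06,0.5,0,0,0,1.5,0.08,-0.06,0.7,0,0,0,1.5,0.08,-0.06,0.9,0,0,0,1.5,0.08,-0.06,1.0,0,0,0,1.5,0.08,-0.06,1.0,0,0,0,1.5,0.08,-0.06,1.0,0,0,0,1.5]' 20; python3 plan.py .504 -.2996 .119 0 -23 180
```

```text
time: 36.75
tcp_pos: [0.5025, -0.299, 0.0619]
orientation: [[-0.918, 0.397, 0.003], [0.397, 0.918, 0.003], [-0.001, 0.004, -1.0]]
ft_force: [-1.9, 1.2, -1.0]
finger_gap: 0.0187
t 36.75 tcp [ 0.5025 -0.299   0.0619] F [-1.9  1.2 -1. ] M [0.12 0.22 0.01] gap 0.0187 j [ -42.   38.   94.    0.   48. -109.]
shift cm [-0.16  0.02 -2.91] rot [ 0.004  0.001 -0.007]
Mtool [-0.019  0.252 -0.005] Ftool [2.2 0.3 1. ]
```

```bash
python3 -m crank '[0.06,0,0.2,0,0,0,1.5,0.06,0,0.4,0,0,0,1.5,0.06,0,0.45,0,0,0,1.5,0.06,0,0.5,0,0,0,1.5,0.06,0,0.55,0,0,0,1.5,0.06,0,0.55,0,0,0,1.5,0.06,0,0.55,0,0,0,1.5,0.06,0,0.55,0,0,0,1.5]' 20; python3 plan.py .504 -.2996 .119 0 -23 180
```

```text
time: 37.55
tcp_pos: [0.5021, -0.2989, 0.0566]
orientation: [[-0.918, 0.397, 0.003], [0.397, 0.918, 0.003], [-0.002, 0.003, -1.0]]
ft_force: [-0.6, -0.2, 0.0]
finger_gap: 0.0184
t 37.55 tcp [ 0.5021 -0.2989  0.0566] F [-0.6 -0.2  0. ] M [ 0.03  0.15 -0.  ] gap 0.0184 j [ -42.   38.   95.    0.   47. -109.]
shift cm [-0.21  0.02 -3.44] rot [ 0.003  0.002 -0.007]
Mtool [0.028 0.147 0.005] Ftool [ 0.4 -0.4 -0. ]
```

```bash
python3 -m crank '[0,0,0.05,0,0,0,1.5,0,0,0.1,0,0,0,1.5,0,0,0.15,0,0,0,1.5,0,0,0.2,0,0,0,1.5,0,0,0.2,0,0,0,1.5,0,0,0.2,0,0,0,1.5,0,0,0.2,0,0,0,1.5,0,0,0.2,0,0,0,1.5]' 20; python3 plan.py .504 -.2996 .119 0 -23 180
```

```text
time: 38.35
tcp_pos: [0.5021, -0.2989, 0.0546]
orientation: [[-0.918, 0.397, 0.003], [0.397, 0.918, 0.003], [-0.002, 0.004, -1.0]]
ft_force: [0.2, -0.1, -0.6]
finger_gap: 0.0186
t 38.35 tcp [ 0.5021 -0.2989  0.0546] F [ 0.2 -0.1 -0.6] M [0.06 0.13 0.01] gap 0.0186 j [ -42.   39.   95.    0.   47. -109.]
shift cm [-0.21  0.02 -3.64] rot [ 0.004  0.002 -0.007]
Mtool [-0.001  0.142 -0.01 ] Ftool [-0.2 -0.1  0.6]
```

```bash
python3 -m crank '[0,0,0.05,0,0,0,1.5,0,0,0.1,0,0,0,1.5,0,0,0.15,0,0,0,1.5,0,0,0.2,0,0,0,1.5,0,0,0.2,0,0,0,1.5,0,0,0.2,0,0,0,1.5,0,0,0.2,0,0,0,1.5,0,0,0.2,0,0,0,1.5]' 20; python3 plan.py .504 -.2996 .119 0 -23 180
```

```text
time: 39.15
tcp_pos: [0.502, -0.2988, 0.0526]
orientation: [[-0.918, 0.397, 0.003], [0.397, 0.918, 0.003], [-0.002, 0.004, -1.0]]
ft_force: [-0.4, 0.6, -0.6]
finger_gap: 0.0184
t 39.15 tcp [ 0.502  -0.2988  0.0526] F [-0.4  0.6 -0.6] M [0.03 0.09 0.04] gap 0.0184 j [ -42.   39.   95.    0.   46. -109.]
shift cm [-0.22  0.02 -3.84] rot [ 0.004  0.002 -0.007]
Mtool [ 0.007  0.092 -0.042] Ftool [0.6 0.4 0.6]
```

```bash
python3 -m crank '[0,0,0.05,0,0,0,1.5,0,0,0.1,0,0,0,1.5,0,0,0.15,0,0,0,1.5,0,0,0.2,0,0,0,1.5,0,0,0.2,0,0,0,1.5,0,0,0.2,0,0,0,1.5,0,0,0.2,0,0,0,1.5,0,0,0.2,0,0,0,1.5]' 20; python3 plan.py .504 -.2996 .119 0 -23 180
```

```text
time: 39.95
tcp_pos: [0.5024, -0.2992, 0.0522]
orientation: [[-0.918, 0.397, 0.004], [0.397, 0.918, 0.002], [-0.003, 0.003, -1.0]]
ft_force: [-2.9, 2.6, 10.3]
finger_gap: 0.0181
t 39.95 tcp [ 0.5024 -0.2992  0.0522] F [-2.9  2.6 10.3] M [ 0.3   0.39 -0.01] gap 0.0181 j [ -42.   39.   95.    0.   46. -109.]
shift cm [-0.17  0.03 -3.88] rot [ 0.003  0.003 -0.007]
Mtool [-0.118  0.478  0.015] Ftool [  3.7   1.3 -10.3]
```

```bash
python3 -m crank '[0,0,-0.1,0,0,0,1.9,0,0,-0.15,0,0,0,2.3,0,0,-0.15,0,0,0,2.8,0,0,-0.15,0,0,0,3.4,0,0,-0.15,0,0,0,3.4,0,0,-0.15,0,0,0,3.4,0,0,-0.15,0,0,0,3.4,0,0,-0.15,0,0,0,3.4]' 20
python3 -m crank '[0,0,-1,0,0,0,3.4,0,0,-3,0,0,0,3.4,0,0,-6,0,0,0,3.4,0,0,-10,0,0,0,3.4,0,0,-14,0,0,0,3.4,0,0,-17,0,0,0,3.4,0,0,-17,0,0,0,3.4,0,0,-17,0,0,0,3.4]' 20; python3 plan.py .70 .022 .34 20 -9.7 -90
python3 - <<'E'
from h import *
c=cap("top","pics/top3.png");cap("side","pics/side3.png")
o=cv2.imread("pics/side3.png").astype(int);q=cv2.imread("pics/s0.png").astype(int)
# predicted cap top at home z=.098, cap bottom .085
print(proj(c,[[.503,-.299,.098]]))
s=cap("side");print(proj(s,[[.503,-.299,.098],[.503,-.299,.085],[.503,-.299,.078]]))
d=np.abs(o-q).sum(2)[265:320,370:420];n,l,st,ce=cv2.connectedComponentsWithStats((d>70).astype(np.uint8));print([(st[i].tolist(),(ce[i]+[370,265]).round(1).tolist()) for i in range(1,n) if st[i,4]>4])
for r in range(276,302,1): print(r,o[r,386:406,1].tolist())
E
```

```text
time: 40.75
tcp_pos: [0.5021, -0.2989, 0.0521]
orientation: [[-0.918, 0.397, 0.003], [0.397, 0.918, 0.003], [-0.002, 0.003, -1.0]]
ft_force: [0.9, 0.4, 0.1]
finger_gap: 0.034
time: 41.55
tcp_pos: [0.5017, -0.2993, 0.2233]
orientation: [[-0.918, 0.397, 0.004], [0.397, 0.918, 0.001], [-0.004, 0.003, -1.0]]
ft_force: [-0.2, 0.2, -0.2]
finger_gap: 0.0339
t 41.55 tcp [ 0.5017 -0.2993  0.2233] F [-0.2  0.2 -0.2] M [-0.01  0.03  0.03] gap 0.0339 j [ -42.   26.   87.    0.   68. -109.]
shift cm [-6.42 37.62 -8.91] rot [-0.291 -0.231  1.318]
Mtool [ 0.018  0.027 -0.029] Ftool [0.3 0.  0.2]
[[421.1661969  239.61671599]]
[[394.32630889 285.07973717]
 [393.70226887 288.84390519]
 [393.36995785 290.84571412]]
[([21, 22, 9, 11, 47], [394.4, 291.7])]
276 [255, 255, 254, 254, 254, 252, 249, 252, 251, 239, 201, 139, 94, 78, 79, 76, 76, 75, 76, 87]
277 [255, 255, 254, 254, 250, 198, 148, 183, 239, 253, 253, 241, 207, 140, 90, 75, 78, 75, 82, 88]
278 [255, 254, 254, 254, 224, 96, 50, 48, 132, 248, 254, 254, 253, 241, 206, 139, 93, 82, 86, 90]
279 [255, 254, 254, 254, 243, 163, 94, 110, 157, 249, 254, 2
[... 1641 characters left out ...]
 155, 178, 188, 196, 197, 196, 194, 215, 217, 216, 227, 237, 254, 254, 254]
296 [254, 254, 253, 247, 214, 189, 186, 190, 196, 197, 189, 181, 203, 226, 244, 248, 252, 254, 254, 254]
297 [254, 254, 254, 253, 251, 237, 226, 222, 223, 229, 217, 219, 234, 246, 253, 254, 254, 254, 254, 254]
298 [252, 250, 253, 254, 254, 253, 252, 251, 251, 252, 251, 252, 253, 253, 254, 254, 254, 254, 254, 254]
299 [202, 185, 232, 253, 254, 254, 254, 254, 254, 254, 254, 254, 254, 254, 254, 254, 254, 254, 254, 254]
300 [53, 51, 115, 245, 254, 254, 254, 254, 254, 254, 254, 254, 254, 254, 254, 254, 254, 254, 254, 254]
301 [68, 53, 80, 243, 254, 254, 254, 254, 254, 254, 254, 254, 254, 254, 254, 254, 254, 254, 254, 254]
```

Cap's top face is centred at (395,286), and home predicts (394,285), so the tube stands home. Back to the lid grip now.

```bash
python3 plan.py .7197 .0203 .3566 20 -9.7 -90
```

```text
t 41.70 tcp [ 0.5006 -0.2984  0.2206] F [-0.1 -0.2 -0.6] M [ 0.07 -0.01  0.  ] gap 0.0341 j [ -42.   26.   87.    0.   68. -109.]
shift cm [ -8.37  38.23 -10.8 ] rot [-0.293 -0.237  1.317]
Mtool [-0.073  0.016 -0.002] Ftool [ 0.  -0.2  0.6]
```

```bash
python3 -m crank '[0,2,-4.5,0,0,0.14,3,0,5,-8.5,0,0,0.28,3,-2,10,-11,-0.1,-0.08,0.42,3,-3,14,-11.5,-0.12,-0.1,0.56,3,-4,18.5,-11.5,-0.15,-0.13,0.7,3,-5,23,-11.5,-0.2,-0.15,0.85,3,-6,27.5,-11.5,-0.22,-0.18,1,3,-7,31,-11.5,-0.25,-0.2,1.12,3]' 20; python3 plan.py .7197 .0203 .3566 20 -9.7 -90
```

```text
time: 42.5
tcp_pos: [0.6883, -0.0415, 0.3362]
orientation: [[-0.048, 0.955, 0.293], [0.998, 0.055, -0.016], [-0.032, 0.292, -0.956]]
ft_force: [0.5, 0.3, -0.4]
finger_gap: 0.0299
t 42.50 tcp [ 0.6883 -0.0415  0.3362] F [ 0.5  0.3 -0.4] M [ 0.03  0.14 -0.03] gap 0.0299 j [-14.  21.  78.   4.  64. -18.]
shift cm [5.83 4.06 1.66] rot [-0.049 -0.039  0.216]
Mtool [0.14  0.024 0.039] Ftool [0.3 0.3 0.5]
```

```bash
python3 -m crank '[5.8,4.1,1.7,-0.049,-0.039,0.216,2.8,5.8,4.1,1.7,-0.049,-0.039,0.216,2.8,5.8,4.1,1.7,-0.049,-0.039,0.216,2.8,5.8,4.1,1.7,-0.049,-0.039,0.216,2.8,5.8,4.1,1.7,-0.049,-0.039,0.216,2.8,5.8,4.1,1.7,-0.049,-0.039,0.216,2.8,5.8,4.1,1.7,-0.049,-0.039,0.216,2.8,5.8,4.1,1.7,-0.049,-0.039,0.216,2.8]' 20; python3 plan.py .7466 .0157 .2814 20 -9.7 -90
```

```text
time: 43.3
tcp_pos: [0.7291, 0.0156, 0.3325]
orientation: [[0.164, 0.926, 0.34], [0.986, -0.154, -0.058], [-0.002, 0.345, -0.939]]
ft_force: [-0.9, 0.0, 0.7]
finger_gap: 0.028
t 43.30 tcp [0.7291 0.0156 0.3325] F [-0.9  0.   0.7] M [0.05 0.14 0.  ] gap 0.0280 j [-7. 24. 75. -1. 61.  3.]
shift cm [ 0.31 -0.15  8.19] rot [0.003 0.    0.005]
Mtool [0.143 0.027 0.006] Ftool [-0.1 -0.6 -1. ]
```

```bash
python3 -m crank '[0.3,-0.1,3,0,0,0,2.8,0.3,-0.1,5,0,0,0,2.8,0.3,-0.1,7,0,0,0,2.8,0.3,-0.1,8.1,0,0,0,2.8,0.3,-0.1,8.1,0,0,0,2.8,0.3,-0.1,8.1,0,0,0,0.6,0.3,-0.1,8.1,0,0,0,0.6,0.3,-0.1,8.1,0,0,0,0.6]' 25; python3 plan.py .7466 .0157 .2814 20 -9.7 -90
python3 - <<'E'
from arc import rows
rows([96,94,91,87,83,79,75,71,67]);rows([67,63,59,55,51,47,43,39,35]);rows([35,31,27,23,19,15,11,7,4]);rows([4,2,1,0,-.5,-1])
E
```

```text
time: 44.1
tcp_pos: [0.7565, 0.015, 0.257]
orientation: [[0.163, 0.926, 0.341], [0.987, -0.152, -0.058], [-0.002, 0.346, -0.938]]
ft_force: [-0.1, -0.2, -0.2]
finger_gap: 0.0085
t 44.10 tcp [0.7565 0.015  0.257 ] F [-0.1 -0.2 -0.2] M [-0.01  0.22 -0.13] gap 0.0085 j [-7. 30. 77. -1. 53.  3.]
shift cm [-0.1  -0.1   0.17] rot [ 0.004 -0.     0.006]
Mtool [ 0.214 -0.083  0.106] Ftool [-0.2 -0.1  0.2]
67 [(np.float64(-0.59), np.float64(-0.32)), (np.float64(-1.49), np.float64(-0.76)), (np.float64(-2.73), np.float64(-1.28)), (np.float64(-4.01), np.float64(-1.71)), (np.float64(-5.31), np.float64(-2.05)), (np.float64(-6.63), np.float64(-2.29)), (np.float64(-7.96), np.float64(-2.45)), (np.float64(-9.3), np.float64(-2.51))]
35 [(np.float64(-1.34), np.float64(0.03)), (np.float64(-2.68), np.float64(0.16)), (np.float64(-4.0), np.float64(0.38)), (np.float64(-5.31), np.float64(0.69)), (np.float64(-6.59), np.float64(1.09)), (np.float64(-7.84), np.float64(1.58)), (np.float64(-9.05), np.float64(2.16)), (np.float64(-10.22), np.float64(2.82))]
4 [(np.float64(-1.12), np.float64(0.74)), (np.float64(-2.19), np.float64(1.56)), (np.float64(-3.19), np.float64(2.44)), (np.float64(-4.14), np.float64(3.4)), (np.float64(-5.01), np.float64(4.42)), (np.float64(-5.81), np.float64(5.5)), (np.float64(-6.53), np.float64(6.63)), (np.float64(-7.02), np.float64(7.51))]
-1 [(np.float64(-0.3), np.float64(0.6)), (np.float64(-0.44), np.float64(0.9)), (np.float64(-0.58), np.float64(1.21)), (np.float64(-0.65), np.float64(1.37)), (np.float64(-0.71), np.float64(1.52))]
```

Gripped (gap 8.5 mm on the bar). Closing along the arc.

```bash
python3 -m crank '[0,-0.59,-0.32,0,0,0,0.6,0,-1.49,-0.76,0,0,0,0.6,0,-2.73,-1.28,0,0,0,0.6,0,-4.01,-1.71,0,0,0,0.6,0,-5.31,-2.05,0,0,0,0.6,0,-6.63,-2.29,0,0,0,0.6,0,-7.96,-2.45,0,0,0,0.6,0,-9.3,-2.51,0,0,0,0.6]'; python3 plan.py .5276 .052 .1017 20 -9.7 -90|head -1
```

```text
time: 44.9
tcp_pos: [0.6627, 0.0316, 0.2505]
orientation: [[0.163, 0.924, 0.347], [0.987, -0.152, -0.057], [-0.0, 0.351, -0.936]]
ft_force: [1.9, 1.4, 4.3]
finger_gap: 0.0086
t 44.90 tcp [0.6627 0.0316 0.2505] F [1.9 1.4 4.3] M [ 0.2  -0.47  0.07] gap 0.0086 j [-6. 23. 91. -1. 46.  4.]
```

```bash
python3 -m crank '[0,-1.34,0.03,0,0,0,0.6,0,-2.68,0.16,0,0,0,0.6,0,-4,0.38,0,0,0,0.6,0,-5.31,0.69,0,0,0,0.6,0,-6.59,1.09,0,0,0,0.6,0,-7.84,1.58,0,0,0,0.6,0,-9.05,2.16,0,0,0,0.6,0,-10.22,2.82,0,0,0,0.6]'; python3 plan.py .5276 .052 .1017 20 -9.7 -90|head -2
```

```text
time: 45.7
tcp_pos: [0.5767, 0.046, 0.1873]
orientation: [[0.163, 0.925, 0.344], [0.987, -0.153, -0.056], [0.0, 0.348, -0.937]]
ft_force: [1.2, 3.5, 3.2]
finger_gap: 0.0084
t 45.70 tcp [0.5767 0.046  0.1873] F [1.2 3.5 3.2] M [ 0.56 -0.14  0.11] gap 0.0084 j [ -6.  21. 106.  -2.  32.   5.]
shift cm [-0.22 -7.63  9.11] rot [ 0.007 -0.002  0.005]
```

```bash
python3 -m crank '[0,-1.12,0.74,0,0,0,0.6,0,-2.19,1.56,0,0,0,0.6,0,-3.19,2.44,0,0,0,0.6,0,-4.14,3.4,0,0,0,0.6,0,-5.01,4.42,0,0,0,0.6,0,-5.81,5.5,0,0,0,0.6,0,-6.53,6.63,0,0,0,0.6,0,-7.02,7.51,0,0,0,0.6]'; python3 plan.py .5276 .052 .1017 20 -9.7 -90|head -2
python3 -m crank '[0,-0.2,0.35,0,0,0,0.6,0,-0.35,0.7,0,0,0,0.6,0,-0.45,0.9,0,0,0,0.6,0,-0.52,1.05,0,0,0,0.6,0,-0.58,1.2,0,0,0,0.6,0,-0.58,1.2,0,0,0,0.6,0,-0.58,1.2,0,0,0,0.6,0,-0.58,1.2,0,0,0,0.6]'; python3 plan.py .5276 .052 .1017 20 -9.7 -90
```

```text
time: 46.5
tcp_pos: [0.5372, 0.0519, 0.0919]
orientation: [[0.163, 0.925, 0.342], [0.987, -0.152, -0.057], [-0.001, 0.347, -0.938]]
ft_force: [0.5, 2.8, 1.4]
finger_gap: 0.0089
t 46.50 tcp [0.5372 0.0519 0.0919] F [0.5 2.8 1.4] M [ 0.4  -0.16  0.04] gap 0.0089 j [ -5.  29. 116.  -6.  14.   9.]
shift cm [-0.15 -0.57  1.55] rot [ 0.006 -0.001  0.006]
time: 47.3
tcp_pos: [0.5361, 0.0519, 0.0791]
orientation: [[0.163, 0.926, 0.342], [0.987, -0.152, -0.057], [-0.001, 0.347, -0.938]]
ft_force: [-0.1, 5.7, 5.7]
finger_gap: 0.0087
t 47.30 tcp [0.5361 0.0519 0.0791] F [-0.1  5.7  5.7] M [ 0.82 -0.16  0.18] gap 0.0087 j [ -6.  31. 117.  -7.  12.  10.]
shift cm [-0.13 -0.02  0.39] rot [ 0.005 -0.001  0.006]
Mtool [-0.026  0.847  0.122] Ftool [ 5.6  1.  -5.7]
```

```bash
python3 -m crank '[0,-0.03,0.1,0,0,0,0.6,0,-0.06,0.2,0,0,0,0.6,0,-0.08,0.25,0,0,0,0.6,0,-0.1,0.3,0,0,0,0.6,0,-0.1,0.3,0,0,0,0.6,0,-0.1,0.3,0,0,0,0.6,0,-0.1,0.3,0,0,0,0.6,0,-0.1,0.3,0,0,0,0.6]'; python3 plan.py .5276 .052 .1017 20 -9.7 -90
```

```text
time: 48.1
tcp_pos: [0.5363, 0.0519, 0.0787]
orientation: [[0.162, 0.924, 0.346], [0.987, -0.152, -0.058], [-0.001, 0.351, -0.937]]
ft_force: [-9.2, 5.2, 30.2]
finger_gap: 0.0087
t 48.10 tcp [0.5363 0.0519 0.0787] F [-9.2  5.2 30.2] M [ 0.58 -0.11  0.13] gap 0.0087 j [ -5.  31. 117.  -7.  12.  10.]
shift cm [-0.14 -0.02  0.34] rot [ 0.009 -0.001  0.006]
Mtool [-0.012  0.596  0.08 ] Ftool [  3.6   1.3 -31.8]
```

```bash
python3 -m crank '[0,0,0,0,0,0,1.6,0,0,0,0,0,0,2.4,0,0,0,0,0,0,2.4,0,0,-0.5,0,0,0,2.4,0,0,-1.5,0,0,0,2.4,0,0,-4,0,0,0,2.4,0,0,-8,0,0,0,2.4,0,0,-10,0,0,0,2.4]'; python3 plan.py .5276 .052 .1017 20 -9.7 -90 | head -2
python3 -m crank '[-3,-2,-4,0,0,0,2.4,-7,-4,-6,0,0,0,2.4,-11,-5,-6,0,0,0,2.4,-15,-6,-6,0,0,0,2.4,-19,-6,-6,0,0,0,2.4,-23,-6,-6,0,0,0,2.4,-27,-6,-6,0,0,0,2.4,-27,-6,-6,0,0,0,2.4]' >/dev/null
python3 - <<'E'
from h import *
print(sensors.get_obs()["time"],sensors.get_obs()["tcp_pos"])
for n,old in(("top","t0"),("side","s0")):
    c=cap(n,f"pics/{n}4.png");d=np.abs(cv2.imread(f"pics/{n}4.png").astype(int)-cv2.imread(f"pics/{old}.png")).sum(2)
    k,l,st,ce=cv2.connectedComponentsWithStats((d>90).astype(np.uint8));print(n,[(st[i].tolist(),ce[i].round(0).tolist()) for i in range(1,k) if st[i,4]>5])
E
```

```text
time: 48.9
tcp_pos: [0.501, 0.0573, 0.1707]
orientation: [[0.163, 0.926, 0.341], [0.987, -0.152, -0.058], [-0.001, 0.346, -0.938]]
ft_force: [1.4, 0.1, -0.1]
finger_gap: 0.0239
t 48.90 tcp [0.501  0.0573 0.1707] F [ 1.4  0.1 -0.1] M [0.08 0.15 0.06] gap 0.0239 j [ -5.  18. 116.  -4.  25.   7.]
shift cm [-0.08  0.15 10.21] rot [ 0.004 -0.001  0.006]
49.7 [ 0.38235883 -0.20339611  0.20600841]
top [([414, 235, 12, 10, 76], [420.0, 239.0]), ([274, 250, 6, 6, 21], [276.0, 252.0]), ([392, 286, 11, 16, 107], [397.0, 293.0]), ([375, 300, 39, 32, 464], [390.0, 317.0]), ([387, 329, 6, 4, 10], [390.0, 330.0]), ([376, 334, 6, 6, 15], [379.0, 337.0]), ([384, 335, 3, 4, 6], [385.0, 337.0]), ([388, 336, 4, 6, 8], [389.0, 338.0]), ([387, 343, 18, 9, 35], [394.0, 348.0]), ([389, 352, 37, 49, 1064], [407.0, 379.0]), ([0, 367, 34, 42, 597], [15.0, 385.0]), ([244, 369, 4, 4, 6], [246.0, 370.0]), ([253, 375, 6, 4, 7], [255.0, 377.0]), ([231, 376, 4, 4, 7], [232.0, 378.0]), ([237, 380, 4, 4, 6], [238.0, 382.0]), ([0, 384, 4, 23, 54], [1.0, 395.0]), ([43, 384, 18, 19, 116], [51.0, 392.0]), ([216, 384, 6, 5
[... 1390 characters left out ...]
 6, 9], [1.0, 196.0]), ([111, 203, 57, 44, 1407], [141.0, 224.0]), ([0, 206, 22, 102, 1175], [7.0, 256.0]), ([279, 226, 6, 5, 17], [282.0, 228.0]), ([175, 230, 2, 8, 13], [176.0, 233.0]), ([130, 243, 49, 62, 1290], [154.0, 272.0]), ([126, 244, 4, 2, 6], [127.0, 244.0]), ([125, 255, 4, 4, 8], [127.0, 257.0]), ([16, 261, 64, 48, 2013], [45.0, 284.0]), ([77, 264, 5, 3, 8], [79.0, 265.0]), ([110, 266, 5, 4, 8], [112.0, 268.0]), ([83, 268, 4, 4, 7], [85.0, 270.0]), ([90, 271, 4, 3, 8], [92.0, 272.0]), ([65, 282, 63, 38, 846], [99.0, 296.0]), ([391, 289, 9, 5, 34], [394.0, 291.0]), ([0, 309, 60, 31, 294], [23.0, 328.0]), ([21, 315, 3, 7, 7], [22.0, 318.0]), ([63, 316, 61, 28, 782], [91.0, 330.0])]
```

```bash
python3 -c "
from station import order,sensors
print(sensors.get_obs()['ft_force']);print(order.close_job())"
```

```text
[-0.42929368  0.54057773  0.5613907 ]
the job is handed in; nothing more can be done
None
```

The job is handed in at about 50 s of the 72 s allowed; no verdict was reported.

**What I did:**
1. Turned the speed knob anticlockwise to its stop.
2. Swung the lid open to about 95°.
3. Drew the sample tube out along its 30° lean.
4. Lowered it held in the jaws down the well's cone until it met firm contact, about 10 N, and released it there.
5. Shut the lid against its stop with about 30 N and moved the arm clear.

**Last checks:**
- **Knob:** the torque rose from about 0 to 0.2–0.3 N m at the end of the turn. The pointer moved from about 96° to 140° anticlockwise of straight up the slope. I took off to be near 135°, assuming the travel is symmetric, and never measured it.
- **Tube:** its cap shows at side pixel (395,286), and I predicted (394,285) for standing home. It could still be off by about 2 mm.
- **Lid:** the final top picture matches the first one at the grip bar. It could not show an opening of a degree or less, so the shut lid rests on the firm stop I felt.
- **Other things:** the rack, the dish, the tip box and the other warmers show no change in the top picture. I last saw the balance tube in its sleeve before shutting the lid.

**What disagreed:**
- **Fingertip position:** the real fingertips sit about 28 mm behind the reported tool point. The first knob grasps closed on air, and I found this by touching the knob's face and then corrected for it.
- **Knob turn:** I turned the gripper about 2.3 rad, but the pointer moved only about 0.8 rad. The fingers must have slipped on the knob, although the torque stayed low for most of the turn.

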